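# Seven balloon weights in one flat layer in a round tin

## Robot

A 7-joint arm with a two-finger parallel gripper is mounted at the origin on the work surface. World frame = base frame: x ahead of the robot, y to its left, z up, the work surface at z = 0. Lengths are in mm, angles in rad, forces in N, time in s.
With the tool pointing down it reaches from about 425 to 825 mm from the base axis. Payload 3.6 kg.
Tool frame: the origin (TCP) lies midway between the tips of the shut fingers; the grasp point (between the pads) lies 19 mm behind it; x points along the fingers, y is the direction in which the jaws open and shut, and the axes are right-handed (so a half turn about x gives the same grasp; the last joint's range is limited). The gripper opens to 85 mm and grips with 20 to 120 N. Pads are 22 mm wide; open, the fingers measure 114 mm over their backs; the gripper's body (76 mm by 85 mm) begins 54 mm behind the grasp point. The pads swing forward as they close: fully open they stand 13 mm farther back than shut.
Start: joints at [-1.214, 0.615, -0.013, 1.423, 0.008, 1.103, -0.04], TCP at [242.753, 602.938, 231.297] pointing down, gripper open.
Joint ranges: [-3.12, 3.12], [-0.3, 2.06], [-1.34, 1.32], [0.26, 2.42], [-1.36, 4.5], [0.01, 1.98], [-2.84, 2.84]. Speed limits (rad/s): [2.79, 2.79, 3.14, 3.14, 3.14, 3.14, 3.14].

## Interface

Orientations are given as a rotation vector (axis times angle).
In Python, from cell import robot gives the robot as it stands.
- The arm moves only by the tool jog_arm, never from a script. Its argument "deltas" is a list of rows, each a list of 7 numbers: the turn, a rotation vector about the tool's x, y, z in rad, then the shift along the tool's x, y, z in cm, then the finger opening in cm, from 0 to 8.54. A call has 1 to 5 rows; each row shifts and turns the commanded pose from where the row before left it, along the tool's axes as they then stand; what a row does not reach is not made up. A row lasts 1/12 s, in which the tool goes at most 41.7 mm and 7.16 degrees, less where a joint would pass 70% of its speed; a pose out of reach is approached as far as the arm can. A call is refused whole if a number of a shift passes 4.17 or a number of a turn 0.125, either way. A call with a gripper value outside its range is refused whole. The fingers move at their own pace and stop on an object; "squeeze" is the grip in N (left out, the last holds). Time passes only in rows, so rows that do not move let the fingers close. It gives the time, the measured TCP pose, the force and the opening at its end, in the units of the state.
- robot.observe(): the state, without advancing time (a new reading comes with each control period).
- robot.grab_frame(name): name is "side" or "top"; returns the picture (384x512x3 uint8, red, green, blue); there is no depth.
- robot.camera_params(name): a dict with "intrinsics" (3x3 intrinsics, pixels), "R" (3x3) and "t" (3): a world point X has camera coordinates R X + t. Camera axes: x right, y down, z forward; pixel columns grow to the right and rows downward; lengths in mm; the calibration is good to about 2 mm. A picture is of the moment at which its call begins. camera_params takes no time and is no camera call.
- robot.finish_job(): hands the job in, once; it reports no verdict.
The state is a dict: "t": time; "joints": joint angles; "qvel": joint speeds; "joint_efforts": joint torques, N m; "eef_pos": TCP position; "orientation": TCP orientation; "contact_force": force on the tool from outside, world axes, zero at the start; "torque": the same for the moment, N m; "opening": finger opening in mm.
Only numpy, scipy, OpenCV 4.12 (cv2) and the standard library are available. Lean on these libraries where they do the work, as an engineer would, in place of code of your own. Each camera call takes 0.05 s, during which the arm holds its last target.

## Task

Pack the two small balloon weights that are still out on the shelf into the round tin with the other five, so that all seven stand flat on its floor in one layer, one in the middle and six around it, and the lid would close. You will have to close up the ones inside to make room. Leave the large weight, the lid and everything else on the shelf where they are, and let go at the end.

Things in the scene. Friction and masses are not known exactly. Their poses are not given: they have to be found in the camera images.
- tin: Open round tin of plain tinplate with magnets in its base that hold it to the steel shelf, so it does not slide. Inside diameter 132 mm, outside 138 mm over the rim, wall 32 mm high. Origin: centre of its underside; z up; the floor inside is 2 mm above the origin. Its yaw means nothing.
- w1_mid (a point): Small grey-brown hard-silicone balloon weight, 70 g: round foot 42 mm across, 15 mm high, edges bevelled (below 3 mm in by 6 mm up, above 3 by 3); on its middle a straight round stem 18 mm across up to 48 mm above the underside. Point: on the axis, 24 mm above the underside (half-way up); z up the stem. At the start in the tin: five stand round its wall with gaps, none wide enough for another.
- w2_mid (a point): Same small balloon weight as w1_mid, same point. At the start in the tin: five stand round its wall with gaps, none wide enough for another.
- w3_mid (a point): Same small balloon weight as w1_mid, same point. At the start in the tin: five stand round its wall with gaps, none wide enough for another.
- w4_mid (a point): Same small balloon weight as w1_mid, same point. At the start in the tin: five stand round its wall with gaps, none wide enough for another.
- w5_mid (a point): Same small balloon weight as w1_mid, same point. At the start in the tin: five stand round its wall with gaps, none wide enough for another.
- w6_mid (a point): Same small balloon weight as w1_mid (foot 42 mm, height 48 mm), same point. Stands loose on the shelf beside the tin at the start.
- w7_mid (a point): Same small balloon weight as w1_mid (foot 42 mm, height 48 mm), same point. Stands loose on the shelf beside the tin at the start.
- big_mid (a point): Large balloon weight of the same shape and silicone, not one of the set: foot 63 mm in diameter, 72 mm high. Bystander. Point: on its axis, 36 mm above its underside.
- tumbler_a_mid (a point): Clear glass tumbler, 72 mm across the mouth, 92 mm high, upright. Bystander. Point: on its axis, half-way up.
- tumbler_b_mid (a point): The other glass tumbler, the same. Bystander.
- lid_mid (a point): The tin's round lid, 140 mm in diameter, 25 mm high, lying top side up on the shelf. Bystander: it stays there for now. Point: its middle.
- snuffer_mid (a point): Stainless steel candle snuffer lying on the shelf, 255 mm long, at most 40 mm high, bell towards +x. Bystander. Point: middle of its length.
- inflator_mid (a point): Orange hand inflator (balloon pump) lying on the shelf, 290 mm long, 54 mm thick. Bystander. Point: middle of its barrel.
Not all that is in view belongs to the job. What is shaped like the part that bears w5_mid but red or turquoise is not meant. What is shaped like the tin but green or pink is not meant.

How it is judged (in metres and radians):
At the end, for the whole second after the job is handed in: All seven small weights stand inside the tin, each upright within 0.08 rad and within 3 mm of resting on the tin's floor (its centre point 24 mm above the floor, never over 27 mm), each axis within 48 mm of the tin's axis (horizontal distance between each of w1_mid, w2_mid, w3_mid, w4_mid, w5_mid, w6_mid, w7_mid and tin below 0.048 m and z of w1_mid in the frame of tin between 0.022 and 0.029 m and angle between each of w1_mid, w2_mid, w3_mid, w4_mid, w5_mid, w6_mid, w7_mid's own z axis and vertical below 0.08 rad and z of w2_mid in the frame of tin between 0.022 and 0.029 m and z of w3_mid in the frame of tin between 0.022 and 0.029 m and z of w4_mid in the frame of tin between 0.022 and 0.029 m and z of w5_mid in the frame of tin between 0.022 and 0.029 m and z of w6_mid in the frame of tin between 0.022 and 0.029 m and z of w7_mid in the frame of tin between 0.022 and 0.029 m); the robot touches nothing.
It fails at once if a bystander (large weight, tumblers, lid, snuffer, inflator) is moved more than 25 mm (distance of any of big_mid, tumbler_a_mid, tumbler_b_mid, lid_mid, snuffer_mid, inflator_mid from where it was at the start of the episode above 0.025 m).
It also fails if it takes over 72 s, if anything falls off the work surface, if the arm or the gripper's body presses on something with over 40 N, if the wrist force passes 120 N, or if a joint passes its speed limit or range.

## Working session

There is one attempt and no reset: what is moved stays moved. The work goes in short steps, Python scripts to look and compute and a tool call to move; the robot and the scene stay as the last step left them, time stands still between calls to the robot, and variables do not carry over. Pictures are saved under pics/ and viewed, and the job is handed in when it is done.

Besides the shell and the picture viewer there is one more tool, called after "Emit:" as a command line: name --pt "numbers of a row" for each row, then --argument value for the rest. jog_arm: Moves the arm, as the interface text tells. Its arguments: {"type":"object","properties":{"deltas":{"type":"array","items":{"type":"array","items":{"type":"number"}}},"squeeze":{"type":"number"}},"required":["deltas"]}

```bash
ls; mkdir -p pics; python3 - <<'E'
from cell import robot
import cv2,numpy as np
print(robot.observe())
for n in ("top","side"):
    f=robot.grab_frame(n); cv2.imwrite(f"pics/{n}0.png",f[:,:,::-1]); 
    p=robot.camera_params(n); print(n,p)
E
```

```text
pics
{'t': 0.0, 'joints': array([-1.21447979,  0.6159292 , -0.01262345,  1.42492858,  0.00808955,
        1.10335791, -0.04041496]), 'qvel': array([-0.00065884,  0.00149253, -0.00020977,  0.00025081, -0.00039843,
        0.00017215, -0.00167083]), 'joint_efforts': array([-1.25951942e-04, -4.69226217e+01,  2.59128269e-01, -1.71028161e+01,
        9.94988310e-03,  9.75045405e-03,  1.13406799e-05]), 'eef_pos': array([242.49653608, 602.24593799, 230.12178237]), 'orientation': array([ 0.29831117,  1.55032358, -0.30230647]), 'contact_force': array([0.03297814, 0.22637512, 0.26806527]), 'torque': array([-0.03848581,  0.0616053 ,  0.02362414]), 'opening': 85.19212710334048}
top {'intrinsics': array([[493.8256421 ,   0.        , 264.69590584],
       [  0.        , 493.8256421 , 188.15256132],
       [  0.        ,   0.        ,   1.        ]]), 'R': array([[-0.0132232 , -0.99990587,  0.00366132],
       [-0.99689706,  0.01289908, -0.07765216],
       [ 0.07759763, -0.00467677, -0.99697379]]), 't': array([ -90.3212497 ,  551.44286517, 1324.30923896])}
side {'intrinsics': array([[477.56890544,   0.        , 251.08671383],
       [  0.        , 477.56890544, 190.98231056],
       [  0.        ,   0.        ,   1.        ]]), 'R': array([[-0.9591632 , -0.2828204 ,  0.00431015],
       [-0.20234356,  0.67542533, -0.70912461],
       [ 0.19764372, -0.68103836, -0.70507   ]]), 't': array([ 490.54879563,  237.408811  , 1195.23998826])}
```

View pics/top0.png

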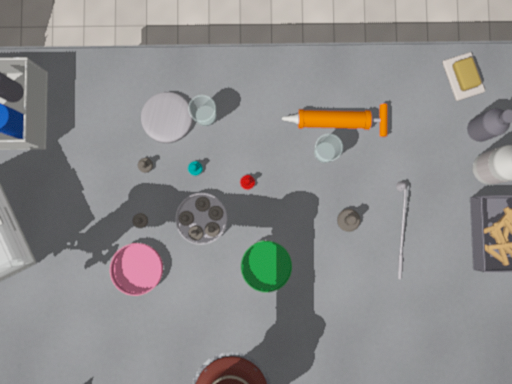

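View pics/side0.png

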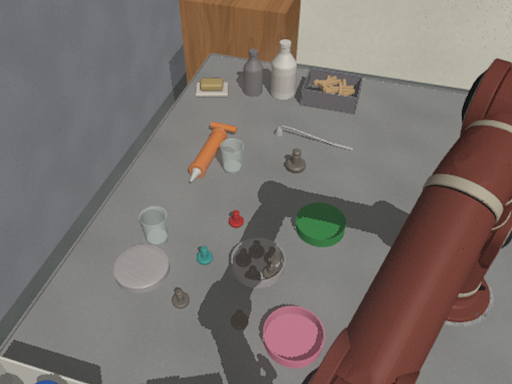

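```bash
cat > h.py <<'E'
import numpy as np,cv2
from cell import robot
P={n:robot.camera_params(n) for n in("top","side")}
def ray(n,u,v,z):
    p=P[n];K=np.array(p["intrinsics"]);R=np.array(p["R"]);t=np.array(p["t"])
    d=R.T@np.linalg.inv(K)@np.array([u,v,1.]);c=-R.T@t
    return c+d*(z-c[2])/d[2]
def proj(n,X):
    p=P[n];q=p["intrinsics"]@(np.array(p["R"])@np.asarray(X,float)+p["t"]);return q[:2]/q[2]
def crop(src,u0,v0,u1,v1,s,out):
    f=cv2.imread(src)[v0:v1,u0:u1];cv2.imwrite(out,cv2.resize(f,None,fx=s,fy=s,interpolation=cv2.INTER_CUBIC))
E
python3 - <<'E'
from h import *
crop("pics/top0.png",120,150,270,250,5,"pics/c1.png")
crop("pics/side0.png",160,220,310,330,5,"pics/c2.png")
E
```

```text
(no output)
```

View pics/c1.png

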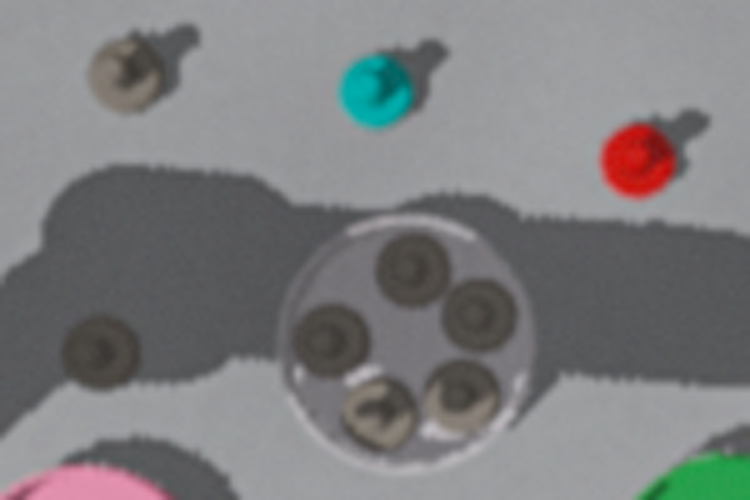

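View pics/c2.png

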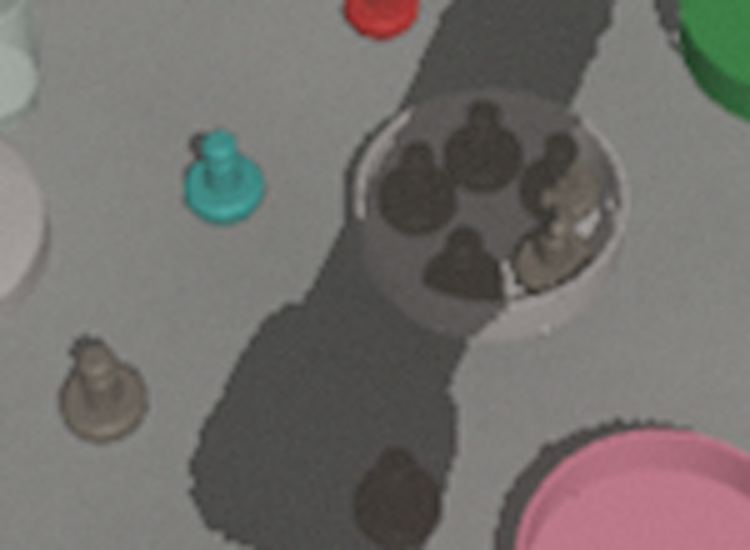

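```bash
cat >> h.py <<'E'
def circles(src,off=(0,0)):
    f=cv2.imread(src) if isinstance(src,str) else src
    b=f[:,:,0].astype(float);r=f[:,:,2].astype(float);g=f[:,:,1].astype(float)
    s=cv2.GaussianBlur((r-b)/(r+g+b+1),(3,3),0)
    m=((s>0.03)&(s<0.2)).astype(np.uint8)
    return m,s
E
python3 - <<'E'
from h import *
f=cv2.imread("pics/top0.png")
m,s=circles(f)
for p in [(140,220),(146,165),(186,218),(204,203),(216,213),(196,232),(213,229),(202,217),(170,200),(160,250)]:
    print(p,f[p[1],p[0]],round(s[p[1],p[0]],3))
big=np.clip(s*2000+20,0,255).astype(np.uint8)[150:250,120:270]
cv2.imwrite("pics/s1.png",cv2.resize(big,None,fx=5,fy=5,interpolation=cv2.INTER_NEAREST))
E
```

```text
(140, 220) [54 57 62] 0.04
(146, 165) [55 60 63] 0.044
(186, 218) [63 67 72] 0.039
(204, 203) [58 61 66] 0.044
(216, 213) [67 71 77] 0.04
(196, 232) [66 68 73] 0.039
(213, 229) [64 67 71] 0.039
(202, 217) [120 116 118] -0.005
(170, 200) [90 88 87] -0.009
(160, 250) [91 89 88] -0.013
```

View pics/s1.png

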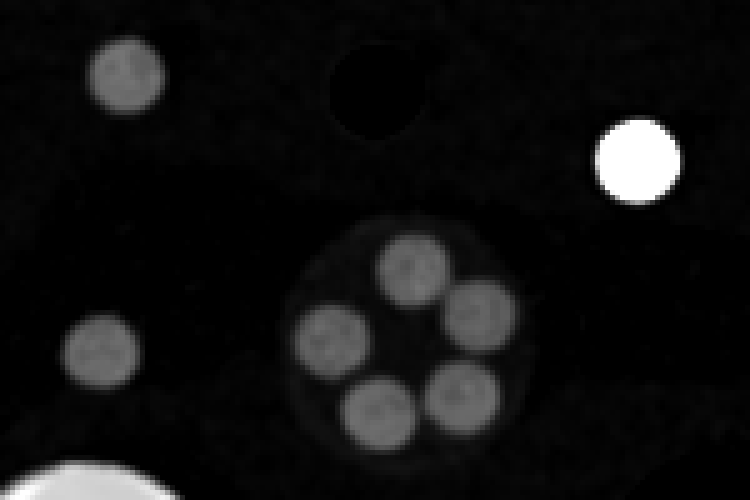

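```bash
cat >> h.py <<'E'
def weights(f,zf=10,box=(120,140,290,250)):
    m,s=circles(f);m=((s>0.02)&(s<0.08)).astype(np.uint8)
    n,l,st,c=cv2.connectedComponentsWithStats(m)
    out=[]
    for i in range(1,n):
        u,v=c[i]
        if 80<st[i,4]<1500 and box[0]<u<box[2] and box[1]<v<box[3]:
            X=ray("top",u,v,zf);out.append((u,v,st[i,4],X[0],X[1]))
    return np.array(out),s
E
python3 - <<'E'
from h import *
np.set_printoptions(precision=1,suppress=True)
f=cv2.imread("pics/top0.png")
w,s=weights(f);print(w)
m=((s>-0.0075)).astype(np.uint8)
m=cv2.medianBlur(m*255,5)
n,l,st,c=cv2.connectedComponentsWithStats(m)
i=l[217,202];print(st[i],c[i])
cs,_=cv2.findContours((l==i).astype(np.uint8),cv2.RETR_EXTERNAL,cv2.CHAIN_APPROX_NONE)
cc=max(cs,key=cv2.contourArea);print(cv2.fitEllipse(cc),cv2.minEnclosingCircle(cc))
cv2.imwrite("pics/m1.png",cv2.resize(((l==i)*255).astype(np.uint8)[170:250,160:250],None,fx=6,fy=6,interpolation=cv2.INTER_NEAREST))
# Hough rim
g=cv2.resize(cv2.cvtColor(f,cv2.COLOR_BGR2GRAY)[170:250,160:250],None,fx=6,fy=6,interpolation=cv2.INTER_CUBIC)
h=cv2.HoughCircles(g,cv2.HOUGH_GRADIENT,1.5,60,param1=100,param2=40,minRadius=130,maxRadius=170)
print(None if h is None else [(a/6-.4+160,b/6-.4+170,r/6) for a,b,r in h[0][:6]])
for z in (2,17,32):print(z,ray("top",202,218.5,z), np.linalg.norm(proj("top",[474,70,z])-proj("top",[474,139,z])))
E
```

```text
[[144.8 164.7 164.  620.2 232.1]
 [208.9 208.2 317.  498.1  56. ]
 [185.9 217.7 159.  472.9 118.9]
 [139.8 220.  162.  468.3 244.8]
 [212.  229.1 168.  440.9  47.7]
 [195.4 232.4 164.  432.6  93. ]]
[    0   184   276   200 20027] [145.6 288.9]
((138.19256591796875, 281.8372497558594), (172.80662536621094, 251.3722686767578), 120.5665283203125) ((133.5, 283.5), 166.5008544921875)
None
2 [470.2  75.9   2. ] 25.097236298337958
17 [470.   74.1  17. ] 25.376753971059127
32 [469.7  72.3  32. ] 25.662567959335885
```

View pics/m1.png

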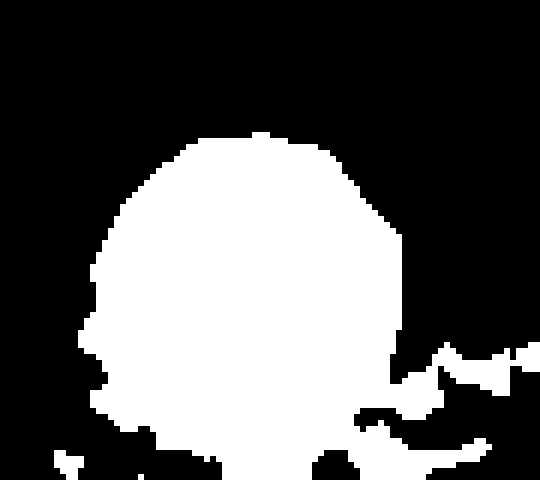

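```bash
python3 - <<'E'
from h import *
f=cv2.imread("pics/top0.png")
c=(202,218)
p=cv2.warpPolar(cv2.resize(f,None,fx=4,fy=4,interpolation=cv2.INTER_CUBIC),(160,720),(c[0]*4+1.5,c[1]*4+1.5),160,cv2.WARP_POLAR_LINEAR)
p=cv2.rotate(p,cv2.ROTATE_90_COUNTERCLOCKWISE) # rows: r from 160 top to 0; cols angle*2
p=cv2.resize(cv2.convertScaleAbs(p[20:120],alpha=1.5),None,fx=1,fy=4)
cv2.imwrite("pics/p1.png",p)
crop("pics/top0.png",165,180,240,255,8,"pics/c3.png")
E
```

```text
(no output)
```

View pics/p1.png

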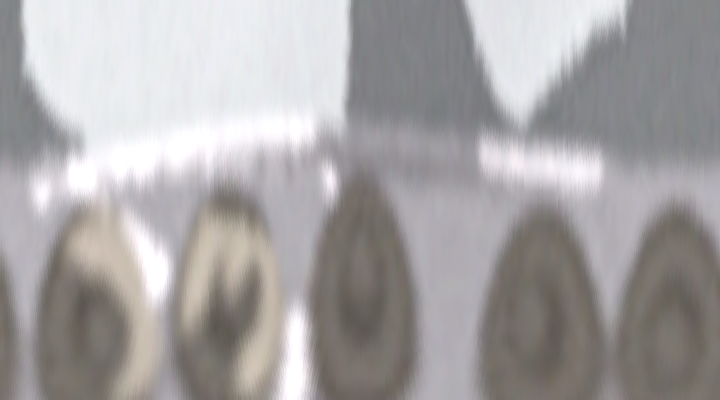

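View pics/c3.png

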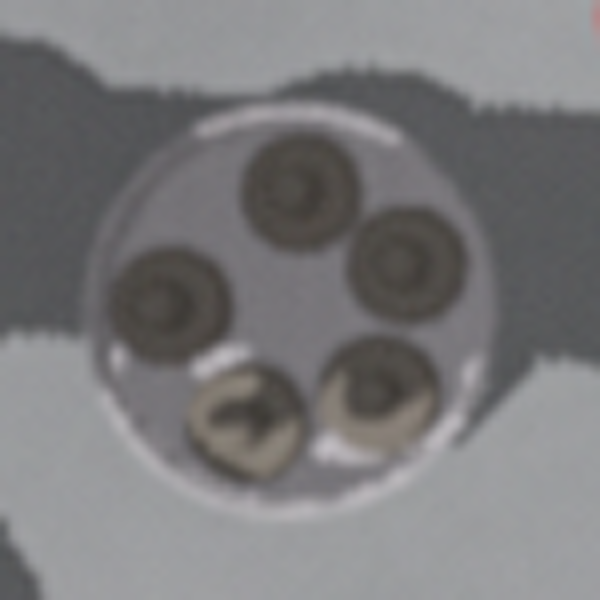

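```bash
python3 - <<'E'
from h import *
np.set_printoptions(precision=2,suppress=True)
f=cv2.imread("pics/top0.png").astype(float)
b,g,r=f[:,:,0],f[:,:,1],f[:,:,2]
q=((r+b)/2-g)/(r+g+b)*100
q=cv2.GaussianBlur(q,(5,5),0)
print(q[217,202],q[200,170],q[250,160],q[218,178])
v=np.clip(q*80+128,0,255).astype(np.uint8)[180:255,165:240]
cv2.imwrite("pics/q1.png",cv2.resize(v,None,fx=8,fy=8,interpolation=cv2.INTER_NEAREST))
E
```

```text
1.0205869090742614 0.35878160468084097 0.11395006797205787 0.7388657537053374
```

View pics/q1.png

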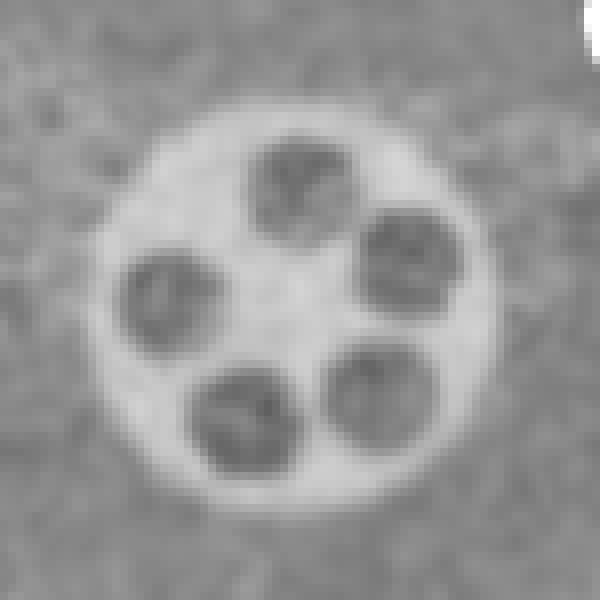

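```bash
cat >> h.py <<'E'
def tinfit(f):
    f=f.astype(float);b,g,r=f[:,:,0],f[:,:,1],f[:,:,2]
    q=cv2.GaussianBlur(((r+b)/2-g)/(r+g+b)*100,(5,5),0)
    pts=[]
    for a in np.arange(0,2*np.pi,np.pi/60):
        rr=np.arange(22,31,.25);u=201+rr*np.cos(a);v=218.4+rr*np.sin(a)
        x=cv2.remap(q.astype(np.float32),u.astype(np.float32)[None],v.astype(np.float32)[None],cv2.INTER_LINEAR)[0]
        x=cv2.GaussianBlur(x[None],(9,1),0)[0];d=np.diff(x);i=np.argmin(d);pts.append((u[i]+.5*(u[i+1]-u[i]),v[i]+.5*(v[i+1]-v[i])))
    pts=np.array(pts);
    for k in range(4):
        e=np.linalg.lstsq(np.c_[2*pts,np.ones(len(pts))],(pts**2).sum(1),rcond=None)[0]
        R=np.sqrt(e[2]+e[0]**2+e[1]**2);res=np.hypot(*(pts-e[:2]).T)-R
        pts=pts[abs(res)<max(.8,1.5*res.std())]
    return e[0],e[1],R,len(pts),res.std()
def split(f,zf=10,box=(120,140,290,250),thr=.027):
    """weights with foot centres, splitting merged blobs by distance peaks"""
    f4=cv2.resize(f,None,fx=4,fy=4,interpolation=cv2.INTER_CUBIC).astype(float)
    b,g,r=f4[:,:,0],f4[:,:,1],f4[:,:,2]
    s=cv2.GaussianBlur((r-b)/(r+g+b+1),(9,9),0)
    m=((s>.02)&(s<.08)).astype(np.uint8);m[:4*box[1]]=0;m[4*box[3]:]=0;m[:,:4*box[0]]=0;m[:,4*box[2]:]=0
    D=cv2.distanceTransform(m,cv2.DIST_L2,5)
    n,l,st,c=cv2.connectedComponentsWithStats((D>.55*28).astype(np.uint8))
    out=[]
    for i in range(1,n):
        u,v=(c[i]-1.5)/4
        if st[i,4]>40: X=ray("top",u,v,zf);out.append((u,v,st[i,4],X[0],X[1]))
    return np.array(out)
E
python3 - <<'E'
from h import *
np.set_printoptions(precision=1,suppress=True)
f=cv2.imread("pics/top0.png")
e=tinfit(f);print(e)
T=ray("top",e[0],e[1],16);print(T)
w=split(f,12);w[:,3:]
for a in w: print(a, np.hypot(a[3]-T[0],a[4]-T[1]), np.degrees(np.arctan2(a[4]-T[1],a[3]-T[0])))
E
```

```text
(np.float64(200.92964205276976), np.float64(218.0227110018389), np.float64(25.885556541095614), 116, np.float64(0.33527694121905843))
[471.3  77.1  16. ]
[144.8 164.8 583.  619.8 231.6] 214.23371051143218 46.12179852050328
[202.4 203.7 517.  510.6  73.6] 39.41603936763203 -5.13722109124057
[215.4 212.6 496.  485.6  38.1] 41.53183719043267 -69.94621862313367
[185.9 217.7 520.  472.7 118.6] 41.47381545879063 88.0579494216342
[139.8 220.1 551.  468.  244.3] 167.2089326747859 91.13119495111452
[212.  229.  560.  441.1  47.6] 42.30867830111423 -135.65655616820322
[195.5 232.4 567.  432.4  92.6] 41.870255003160786 158.30970693573227
```

```bash
cat >> h.py <<'E'
from scipy.spatial.transform import Rotation as Ro
def goto(x,y,z,yaw=None,o=None,rows=True):
    """yaw: direction of jaw axis deg (mod 180). prints total turn (tool frame) and shift in FINAL tool axes, cm"""
    o=o or robot.observe();R=Ro.from_rotvec(o["orientation"]).as_matrix();p=np.array(o["eef_pos"])
    cur=np.degrees(np.arctan2(R[1,1],R[0,1]))
    if yaw is None: yaw=cur
    d=(yaw-cur+90)%180-90
    a=np.radians(cur+d);X=np.array([0,0,-1.]);Y=np.array([np.cos(a),np.sin(a),0]);Z=np.cross(X,Y)
    Rt=np.c_[X,Y,Z];turn=Ro.from_matrix(R.T@Rt).as_rotvec()
    s=np.array([x,y,z])-p
    print("pos",p.round(1),"jaw",round(cur,1),"tilt",np.round(np.degrees(np.arccos(-R[2,0])),2),"open",round(o["opening"],1),"F",np.round(o["contact_force"],1),"t",round(o["t"],2))
    print("turn",turn.round(4),"rows>=",int(np.ceil(abs(np.degrees(np.linalg.norm(turn)))/7.16)),"shift cm (final axes)",(Rt.T@s/10).round(2),"(cur axes)",(R.T@s/10).round(2))
E
python3 - <<'E'
from h import *
print(Ro.from_rotvec(robot.observe()["orientation"]).as_matrix().round(3))
goto(483,34,90,-72+90); 
E
```

```text
[[-0.001  0.373  0.928]
 [-0.002  0.928 -0.373]
 [-1.    -0.002 -0.   ]]
pos [242.5 602.3 230.2] jaw 68.1 tilt 0.14 open 85.2 F [-0.3  0.4 -0.1] t 0.1
turn [0.8739 0.001  0.0022] rows>= 7 shift cm (final axes) [14.02  5.31 61.48] (cur axes) [ 14.13 -43.7   43.53]
```

Small-weight lookalikes (top view): brown on shelf (145,165) and (140,220) = w6/w7; turquoise (195,168) and red (248,182) = decoys; large brown (349,219) = bystander; five in the plain tin at (201,218); green (266,266) and pink (136,269) tins not meant. The crop confirms it: two brown small weights and the tinplate tin with five. Moving over the tin first to close up the ring.

Emit:
jog_arm --pt "0 0 0 0.6 -2.9 2.9 3.0" --pt "0 0 0 0.6 -2.9 2.9 3.0" --pt "0 0 0 0.6 -2.9 2.9 3.0" --pt "0 0 0 0.6 -2.9 2.9 3.0" --pt "0 0 0 0.6 -2.9 2.9 3.0" --squeeze 20

```text
t: 0.52
eef_pos: [323.3, 412.1, 200.7]
orientation: [0.299, 1.55, -0.301]
contact_force: [1.0, -0.3, -0.3]
opening: 30.1
```

Emit:
jog_arm --pt "0 0 0 0.6 -2.9 2.9 3.0" --pt "0 0 0 0.6 -2.9 2.9 3.0" --pt "0 0 0 0.6 -2.9 2.9 3.0" --pt "0 0 0 0.6 -2.9 2.9 3.0" --pt "0 0 0 0.6 -2.9 2.9 3.0"

```text
t: 0.93
eef_pos: [403.6, 223.7, 171.0]
orientation: [0.3, 1.55, -0.3]
contact_force: [0.8, -0.7, 1.1]
opening: 29.9
```

Emit:
jog_arm --pt "0 0 0 0.6 -2.9 2.9 3.0" --pt "0 0 0 0.6 -2.9 2.9 3.0" --pt "0 0 0 0.6 -2.9 2.9 3.0" --pt "0 0 0 0.6 -2.9 2.9 3.0" --pt "0.125 0 0 0 0 0 3.0"

```text
t: 1.35
eef_pos: [470.5, 62.2, 146.4]
orientation: [0.408, 1.528, -0.418]
contact_force: [0.2, -1.0, -0.0]
opening: 29.7
```

Emit:
jog_arm --pt "0.125 0 0 0 0 0 3.0" --pt "0.125 0 0 0 0 0 3.0" --pt "0.125 0 0 0 0 0 3.0" --pt "0.125 0 0 0 0 0 3.0" --pt "0.125 0 0 0 0 0 3.0"

```text
t: 1.77
eef_pos: [467.5, 74.6, 147.1]
orientation: [0.885, 1.384, -0.886]
contact_force: [0.1, 0.9, 0.7]
opening: 30.1
```

```bash
python3 - <<'E'
from h import *
goto(485.6,38.1,70,20)
f=robot.grab_frame("top")[:,:,::-1];cv2.imwrite("pics/t1.png",f)
f=robot.grab_frame("side")[:,:,::-1];cv2.imwrite("pics/s1a.png",f)
E
```

```text
pos [467.5  74.6 147.1] jaw 24.7 tilt 0.04 open 30.1 F [0.1 0.9 0.7] t 1.77
turn [ 0.0826 -0.0002  0.0008] rows>= 1 shift cm (final axes) [7.71 0.46 4.05] (cur axes) [7.7  0.13 4.07]
```

View pics/t1.png

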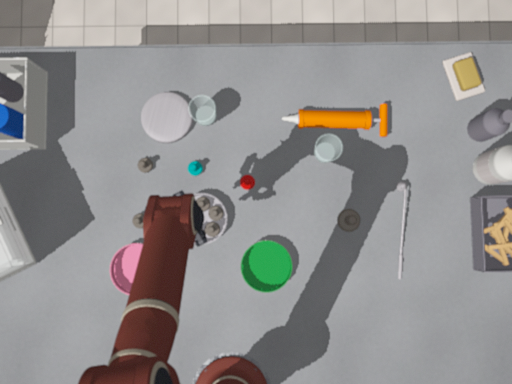

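View pics/s1a.png

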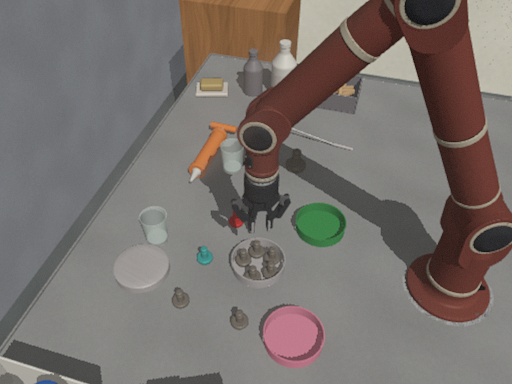

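```bash
python3 - <<'E'
from h import *
p=proj("side",[467.5,74.6,147.1]);print(p)
f=cv2.imread("pics/s1a.png");c=f[170:300,210:320]
c=cv2.resize(c,None,fx=6,fy=6,interpolation=cv2.INTER_CUBIC)
cv2.drawMarker(c,(int((p[0]-210+.5)*6),int((p[1]-170+.5)*6)),(0,255,0),0,14,1)
cv2.imwrite("pics/c4.png",c[:600])
E
```

```text
[260.22222317 228.44533847]
```

View pics/c4.png

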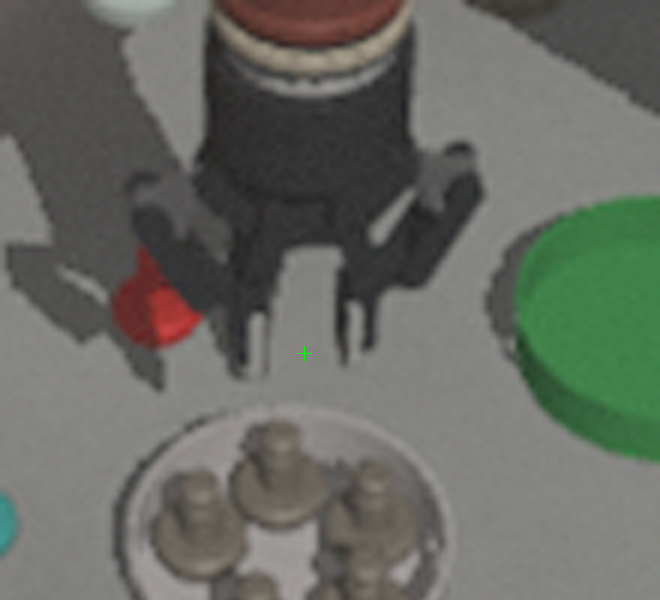

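Emit:
jog_arm --pt "0.0826 0 0 0 0 0 3.0" --pt "0 0 0 2.0 0.22 2.0 3.0" --pt "0 0 0 2.0 0.22 2.0 3.0" --pt "0 0 0 2.0 0 0 3.0" --pt "0 0 0 1.2 0 0 3.0"

```text
t: 2.28
eef_pos: [485.4, 37.2, 73.6]
orientation: [0.941, 1.358, -0.944]
contact_force: [-0.7, -0.2, -0.1]
opening: 29.9
```

```bash
python3 - <<'E'
from h import *
goto(485.6,38.1,26,20)
f=robot.grab_frame("side")[:,:,::-1];cv2.imwrite("pics/s2.png",f)
crop("pics/s2.png",210,200,320,300,6,"pics/c5.png")
E
```

```text
pos [485.4  37.2  73.6] jaw 20.4 tilt 0.12 open 29.9 F [-0.7 -0.2 -0.1] t 2.28
turn [0.0075 0.0001 0.0021] rows>= 1 shift cm (final axes) [ 4.76  0.05 -0.08] (cur axes) [ 4.76  0.06 -0.08]
```

View pics/c5.png

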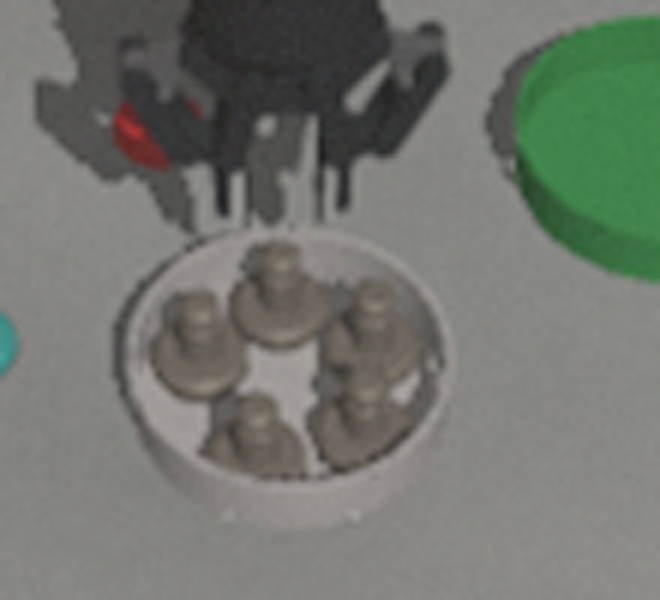

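```bash
python3 - <<'E'
from h import *
for u,v in [(279,247),(200,298),(257,400),(374,287),(366,378)]:
    print(ray("side",u/6-.42+210,v/6-.42+200,50).round(1))
E
```

```text
[487.3  36.9  50. ]
[511.7  73.1  50. ]
[473.8 116.9  50. ]
[442.7  46.3  50. ]
[433.8  93.4  50. ]
```

Emit:
jog_arm --pt "0 0 0 1.7 0.03 -0.08 3.0" --pt "0 0 0 1.7 0.03 0 3.0" --pt "0 0 0 1.5 0 0 3.0" --pt "0 0 0 0 0 0 1.6" --pt "0 0 0 0 0 0 1.6"

```text
t: 2.75
eef_pos: [485.7, 39.8, 26.2]
orientation: [0.942, 1.359, -0.943]
contact_force: [0.5, 0.3, -1.3]
opening: 17.2
```

Emit:
jog_arm --pt "0 0 0 0 0 0 1.6" --pt "0 0 0 0 0 0 1.6"

```text
t: 2.92
eef_pos: [486.8, 39.8, 27.3]
orientation: [0.944, 1.356, -0.942]
contact_force: [1.2, 0.3, -0.0]
opening: 16.9
```

```bash
python3 - <<'E'
from h import *
import math
T=(471.3,77.1);a=math.radians(-75.7)
print(T[0]+44*math.cos(a),T[1]+44*math.sin(a))
goto(T[0]+44*math.cos(a),T[1]+44*math.sin(a),24)
f=robot.grab_frame("side")[:,:,::-1];cv2.imwrite("pics/s3.png",f)
crop("pics/s3.png",210,200,320,300,6,"pics/c6.png")
E
```

```text
482.1679565598007 34.46330781809774
pos [486.8  39.8  27.3] jaw 20.4 tilt 0.11 open 16.9 F [ 1.2  0.3 -0. ] t 2.92
turn [-0.      0.0004 -0.0018] rows>= 1 shift cm (final axes) [ 0.33 -0.62  0.34] (cur axes) [ 0.33 -0.62  0.34]
```

View pics/c6.png

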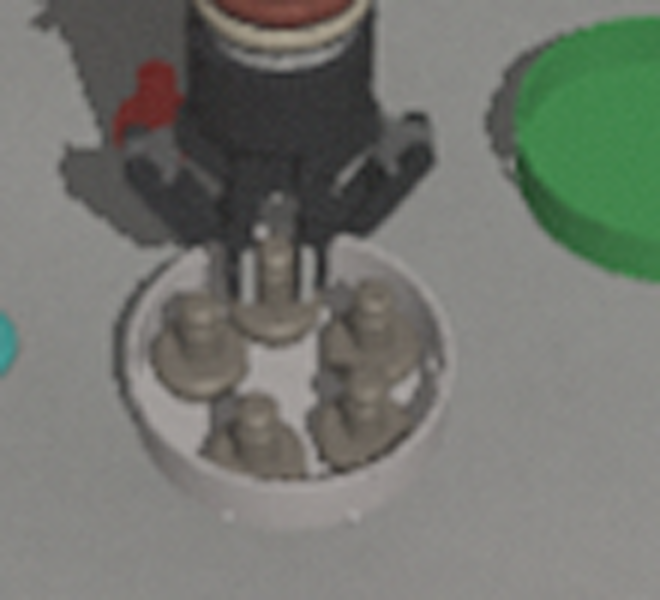

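Emit:
jog_arm --pt "0 0 0 0 -0.27 0.13 1.6" --pt "0 0 0 0 -0.27 0.13 1.6" --pt "0 0 0 0 0 0 1.6" --pt "0 0 0 0 0 0 1.6"

```text
t: 3.3
eef_pos: [481.7, 35.0, 26.5]
orientation: [0.944, 1.356, -0.944]
contact_force: [0.5, -0.8, -0.7]
opening: 16.9
```

```bash
python3 - <<'E'
from h import *
goto(482.2,34.5,24)
f=robot.grab_frame("side")[:,:,::-1];cv2.imwrite("pics/s4.png",f)
crop("pics/s4.png",210,200,320,300,6,"pics/c7.png")
E
```

```text
pos [481.7  35.   26.5] jaw 20.3 tilt 0.01 open 16.9 F [ 0.5 -0.8 -0.7] t 3.3
turn [0.     0.0002 0.    ] rows>= 1 shift cm (final axes) [0.25 0.03 0.06] (cur axes) [0.25 0.03 0.06]
```

View pics/c7.png

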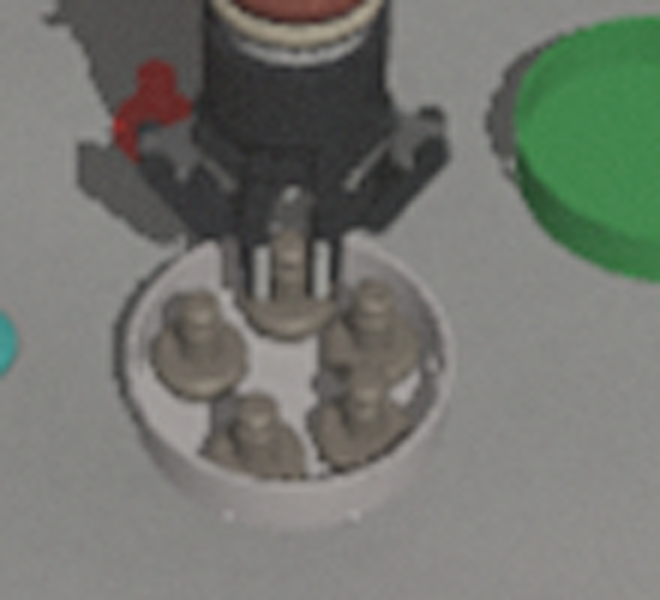

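Emit:
jog_arm --pt "0 0 0 0 0 0 3.0" --pt "0 0 0 0 0 0 3.0" --pt "0 0 0 -2.5 0 0 3.0" --pt "-0.12 0 0 -2.5 0 0 3.0" --pt "-0.12 0 0 0 0 0 3.0"

```text
t: 3.77
eef_pos: [484.6, 35.4, 79.7]
orientation: [0.758, 1.429, -0.753]
contact_force: [-0.1, -0.2, -0.0]
opening: 30.0
```

Emit:
jog_arm --pt "-0.12 0 0 0 0 0 3.0" --pt "-0.12 0 0 0 0 0 3.0" --pt "-0.12 0 0 0 0 0 3.0" --pt "-0.12 0 0 0 0 0 3.0" --pt "-0.12 0 0 0 0 0 3.0"

```text
t: 4.18
eef_pos: [482.0, 35.4, 76.4]
orientation: [0.29, 1.551, -0.29]
contact_force: [0.4, -0.0, 0.7]
opening: 30.4
```

Emit:
jog_arm --pt "-0.12 0 0 0 2.2 0.9 3.0" --pt "0 0 0 0 2.2 0.9 3.0" --pt "0 0 0 0 0 0 3.0" --pt "0 0 0 0 0 0 3.0"

```text
t: 4.52
eef_pos: [513.2, 72.9, 76.3]
orientation: [0.2, 1.561, -0.198]
contact_force: [-0.6, -0.7, -0.9]
opening: 30.0
```

```bash
python3 - <<'E'
from h import *
goto(511,73.4,24,75)
f=robot.grab_frame("side")[:,:,::-1];cv2.imwrite("pics/s5.png",f)
crop("pics/s5.png",210,200,320,300,6,"pics/c8.png")
f=robot.grab_frame("top")[:,:,::-1];cv2.imwrite("pics/t5.png",f)
crop("pics/t5.png",165,180,240,255,8,"pics/c9.png")
E
```

```text
pos [513.2  72.9  76.3] jaw 75.5 tilt 0.06 open 30.0 F [-0.6 -0.7 -0.9] t 4.52
turn [ 0.0086  0.0004 -0.001 ] rows>= 1 shift cm (final axes) [ 5.23 -0.01 -0.23] (cur axes) [ 5.23 -0.01 -0.23]
```

View pics/c8.png

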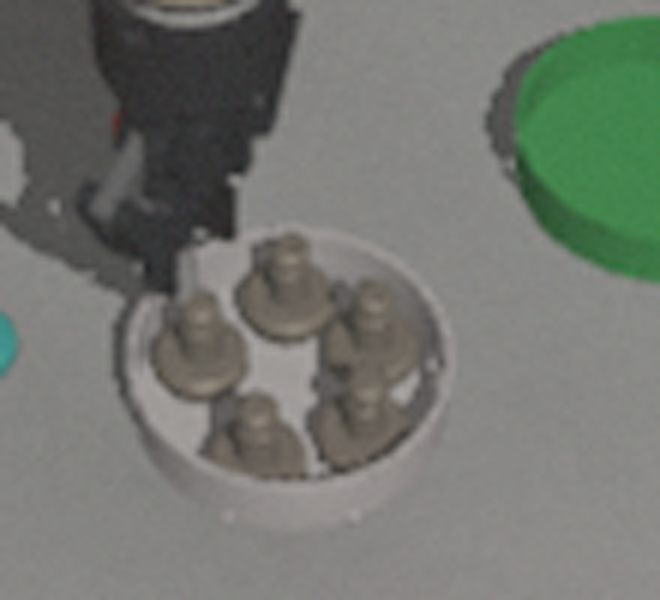

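View pics/c9.png

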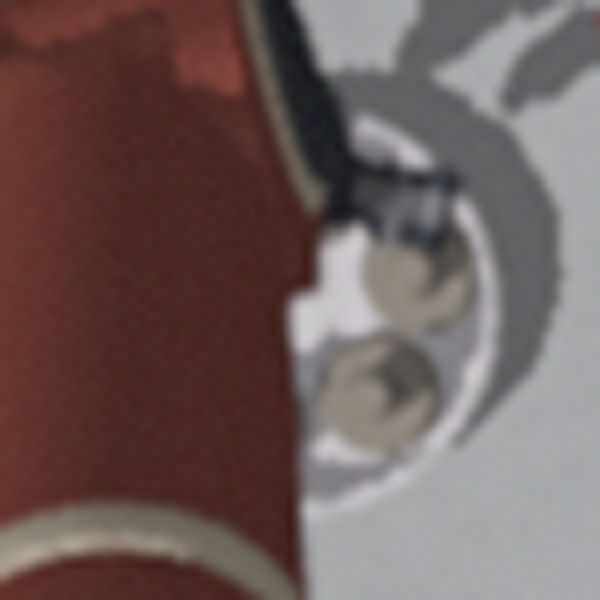

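Emit:
jog_arm --pt "0 0 0 2.0 0 -0.2 3.0" --pt "0 0 0 2.0 0 0 3.0" --pt "0 0 0 1.1 0 0 3.0" --pt "0 0 0 0 0 0 1.6" --pt "0 0 0 0 0 0 1.6"

```text
t: 5.03
eef_pos: [510.0, 71.4, 25.0]
orientation: [0.2, 1.563, -0.202]
contact_force: [1.1, 0.1, 0.5]
opening: 17.5
```

Emit:
jog_arm --pt "0 0 0 0 0 0 1.6" --pt "0 0 0 0 0 0 1.6"

```text
t: 5.2
eef_pos: [511.3, 71.9, 26.1]
orientation: [0.201, 1.56, -0.2]
contact_force: [0.2, 0.5, -0.6]
opening: 17.1
```

```bash
python3 - <<'E'
from h import *
print(ray("side",289/6-.42+210,240/6-.42+200,50))
goto(513.7,65.2,24,)
f=robot.grab_frame("side")[:,:,::-1];cv2.imwrite("pics/s6.png",f)
crop("pics/s6.png",210,200,320,300,6,"pics/c10.png")
E
```

```text
[484.28709904  31.98595244  50.        ]
pos [511.3  71.9  26.1] jaw 75.3 tilt 0.09 open 17.1 F [ 0.2  0.5 -0.6] t 5.2
turn [-0.      0.0015 -0.0005] rows>= 1 shift cm (final axes) [ 0.21 -0.59  0.41] (cur axes) [ 0.22 -0.59  0.41]
```

View pics/c10.png

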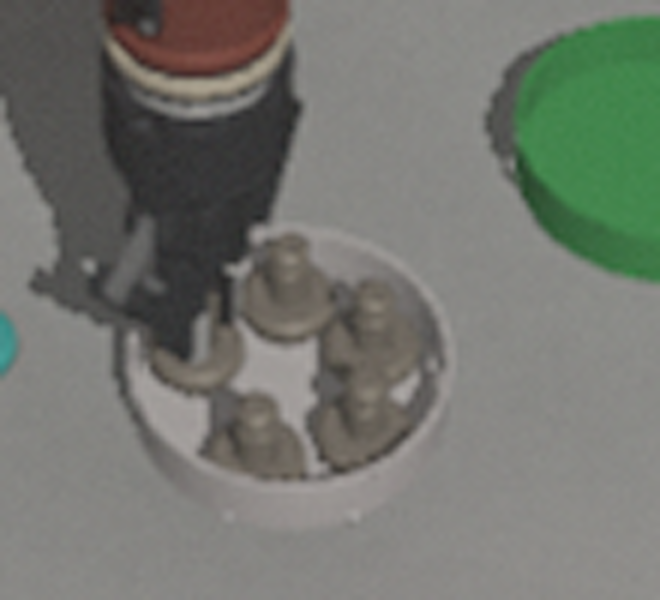

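Emit:
jog_arm --pt "0 0 0 0 -0.3 0.22 1.6" --pt "0 0 0 0 -0.3 0.22 1.6" --pt "0 0 0 0 0 0 1.6" --pt "0 0 0 0 0 0 3.0" --pt "0 0 0 0 0 0 3.0"

```text
t: 5.67
eef_pos: [514.2, 64.8, 25.6]
orientation: [0.201, 1.56, -0.201]
contact_force: [-0.1, -0.4, -0.2]
opening: 30.0
```

```bash
python3 - <<'E'
from h import *
goto(433,92.7,76,68)
f=robot.grab_frame("side")[:,:,::-1];cv2.imwrite("pics/s7.png",f)
crop("pics/s7.png",210,200,320,300,6,"pics/c11.png")
E
```

```text
pos [514.2  64.8  25.6] jaw 75.3 tilt 0.1 open 30.0 F [-0.1 -0.4 -0.2] t 5.67
turn [ 0.1281  0.0016 -0.0005] rows>= 2 shift cm (final axes) [-5.04 -0.46 -8.58] (cur axes) [-5.06  0.64 -8.56]
```

View pics/c11.png

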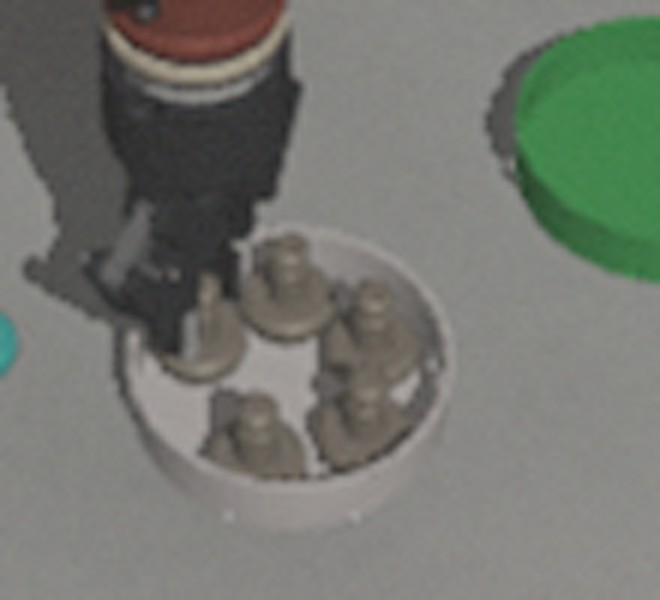

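Emit:
jog_arm --pt "0 0 0 -2.6 0 0 3.0" --pt "0 0 0 -2.4 0 0 3.0" --pt "0 0 0 0 0.2 -2.9 3.0" --pt "0 0 0 0 0.2 -2.9 3.0" --pt "0.08 0 0 0 0.2 -2.8 3.0"

```text
t: 6.13
eef_pos: [431.7, 92.7, 76.0]
orientation: [0.266, 1.552, -0.264]
contact_force: [-0.1, 0.2, 0.0]
opening: 29.7
```

Emit:
jog_arm --pt "0 0 0 0 0 0 3.0" --pt "0 0 0 0 0 0 3.0"

```text
t: 6.3
eef_pos: [430.9, 93.3, 75.6]
orientation: [0.261, 1.555, -0.261]
contact_force: [0.1, 0.1, 0.4]
opening: 30.1
```

```bash
python3 - <<'E'
from h import *
goto(433,92.7,24)
f=robot.grab_frame("side")[:,:,::-1];cv2.imwrite("pics/s8.png",f)
crop("pics/s8.png",210,200,320,300,6,"pics/c12.png")
E
```

```text
pos [430.9  93.3  75.6] jaw 70.9 tilt 0.0 open 30.1 F [0.1 0.1 0.4] t 6.3
turn [-0.      0.0001 -0.    ] rows>= 1 shift cm (final axes) [5.16 0.01 0.22] (cur axes) [5.16 0.01 0.22]
```

View pics/c12.png

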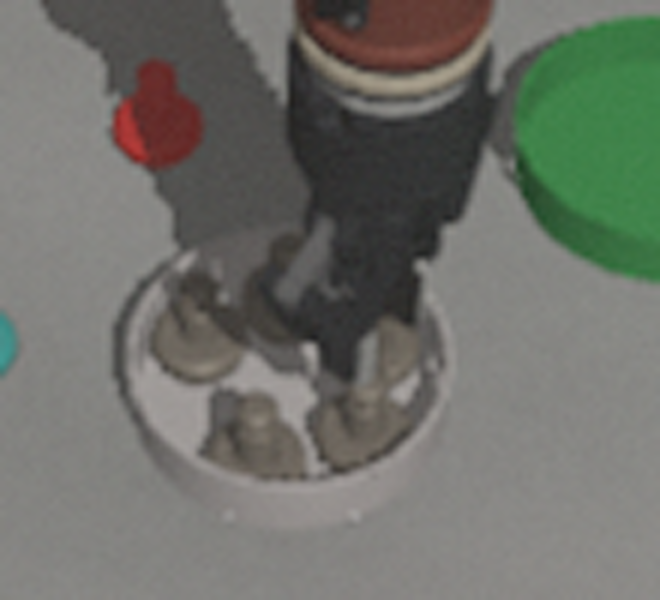

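Emit:
jog_arm --pt "0 0 0 2.0 0 0.2 3.0" --pt "0 0 0 2.0 0 0 3.0" --pt "0 0 0 1.0 0 0 3.0" --pt "0 0 0 0 0 0 1.6" --pt "0 0 0 0 0 0 1.6"

```text
t: 6.77
eef_pos: [434.8, 91.5, 24.9]
orientation: [0.264, 1.554, -0.264]
contact_force: [0.4, 0.3, -0.9]
opening: 16.9
```

Emit:
jog_arm --pt "0 0 0 0 0 0 1.6" --pt "0 0 0 0 0 0 1.6"

```text
t: 6.93
eef_pos: [434.7, 91.9, 25.9]
orientation: [0.264, 1.553, -0.263]
contact_force: [0.3, -0.9, -1.6]
opening: 17.2
```

```bash
python3 - <<'E'
from h import *
goto(428.9,89,24)
E
```

```text
pos [434.7  91.9  25.9] jaw 70.8 tilt 0.11 open 17.2 F [ 0.3 -0.9 -1.6] t 6.93
turn [-0.      0.0017 -0.001 ] rows>= 1 shift cm (final axes) [ 0.19 -0.47 -0.45] (cur axes) [ 0.19 -0.47 -0.45]
```

Emit:
jog_arm --pt "0 0 0 0 -0.23 -0.15 1.6" --pt "0 0 0 0 -0.22 -0.15 1.6" --pt "0 0 0 0 0 0 1.6" --pt "0 0 0 0 0 0 3.0" --pt "0 0 0 0 0 0 3.0"

```text
t: 7.35
eef_pos: [429.3, 88.7, 25.5]
orientation: [0.263, 1.554, -0.263]
contact_force: [-0.6, 0.5, -0.3]
opening: 30.0
```

```bash
python3 - <<'E'
from h import *
goto(472.9,118.6,76,5)
E
```

```text
pos [429.3  88.7  25.5] jaw 70.8 tilt 0.02 open 30.0 F [-0.6  0.5 -0.3] t 7.35
turn [ 1.1481e+00  1.0000e-04 -3.0000e-04] rows>= 10 shift cm (final axes) [-5.05  4.6  -2.6 ] (cur axes) [-5.04  4.26  3.13]
```

Emit:
jog_arm --pt "0 0 0 -2.6 0 0 3.0" --pt "0 0 0 -2.4 0 0 3.0" --pt "0 0 0 0 2.13 1.57 3.0" --pt "0 0 0 0 2.13 1.57 3.0" --pt "0.118 0 0 0 0 0 3.0"

```text
t: 7.77
eef_pos: [478.7, 122.5, 76.6]
orientation: [0.36, 1.533, -0.349]
contact_force: [0.5, -0.2, 0.9]
opening: 30.4
```

Emit:
jog_arm --pt "0.118 0 0 0 0 0 3.0" --pt "0.118 0 0 0 0 0 3.0" --pt "0.118 0 0 0 0 0 3.0" --pt "0.118 0 0 0 0 0 3.0" --pt "0.118 0 0 0 0 0 3.0"

```text
t: 8.18
eef_pos: [472.8, 118.8, 75.3]
orientation: [0.817, 1.412, -0.817]
contact_force: [0.5, -0.4, 0.4]
opening: 30.3
```

Emit:
jog_arm --pt "0.118 0 0 0 0 0 3.0" --pt "0.118 0 0 0 0 0 3.0" --pt "0.118 0 0 0 0 0 3.0" --pt "0 0 0 0 0 0 3.0" --pt "0 0 0 0 0 0 3.0"

```text
t: 8.6
eef_pos: [472.8, 118.8, 75.3]
orientation: [1.078, 1.288, -1.078]
contact_force: [0.8, 0.2, -0.6]
opening: 30.0
```

```bash
python3 - <<'E'
from h import *
goto(472.9,118.6,24)
f=robot.grab_frame("side")[:,:,::-1];cv2.imwrite("pics/s9.png",f)
crop("pics/s9.png",210,200,320,300,6,"pics/c13.png")
E
```

```text
pos [472.8 118.8  75.3] jaw 10.1 tilt 0.02 open 30.0 F [ 0.8  0.2 -0.6] t 8.6
turn [0.     0.0003 0.0003] rows>= 1 shift cm (final axes) [5.13 0.01 0.02] (cur axes) [5.13 0.01 0.02]
```

View pics/c13.png

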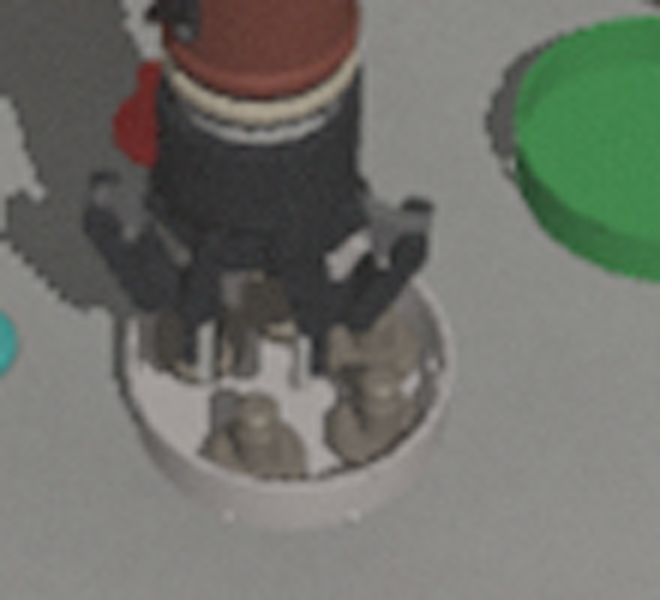

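Emit:
jog_arm --pt "0 0 0 2.0 0 0 3.0" --pt "0 0 0 2.0 0 0 3.0" --pt "0 0 0 1.0 0 0 3.0" --pt "0 0 0 0 0 0 1.6" --pt "0 0 0 0 0 0 1.6"

```text
t: 9.07
eef_pos: [472.7, 118.4, 25.1]
orientation: [1.08, 1.287, -1.081]
contact_force: [0.8, 0.7, -0.5]
opening: 17.3
```

Emit:
jog_arm --pt "0 0 0 0 0 0 1.6" --pt "0 0 0 0 0 0 1.6"

```text
t: 9.23
eef_pos: [473.6, 118.7, 26.1]
orientation: [1.081, 1.285, -1.079]
contact_force: [0.1, 0.0, -1.1]
opening: 17.1
```

```bash
python3 - <<'E'
from h import *
a=np.radians(104.3);goto(471.3+44*np.cos(a),77.1+44*np.sin(a),24)
E
```

```text
pos [473.6 118.7  26.1] jaw 10.0 tilt 0.09 open 17.1 F [ 0.1  0.  -1.1] t 9.23
turn [ 0.     -0.0001 -0.0015] rows>= 1 shift cm (final axes) [ 0.21 -1.27 -0.33] (cur axes) [ 0.21 -1.28 -0.33]
```

Emit:
jog_arm --pt "0 0 0 0 -0.6 -0.13 1.6" --pt "0 0 0 0 -0.6 -0.13 1.6" --pt "0 0 0 0 0 0 1.6" --pt "0 0 0 0 0 0 3.0" --pt "0 0 0 0 0 0 3.0"

```text
t: 9.65
eef_pos: [460.9, 119.2, 25.6]
orientation: [1.081, 1.286, -1.08]
contact_force: [-0.0, 0.8, 0.5]
opening: 29.9
```

Emit:
jog_arm --pt "0 0 0 -2.5 0 0 3.0" --pt "0 0 0 -2.5 0 0 3.0" --pt "0 0 0 -2.0 0 -3.0 3.0" --pt "0 0 0 0 0 -4.0 3.0" --pt "0 0 0 0 0 -4.0 3.0"

```text
t: 10.07
eef_pos: [443.3, 228.1, 97.2]
orientation: [1.086, 1.282, -1.08]
contact_force: [0.8, 0.4, -0.6]
opening: 30.0
```

```bash
python3 - <<'E'
from h import *
np.set_printoptions(precision=1,suppress=True)
goto(468,244.3,76,10)
f=robot.grab_frame("side")[:,:,::-1];cv2.imwrite("pics/s10.png",f)
crop("pics/s10.png",210,200,320,300,6,"pics/c14.png")
f=robot.grab_frame("top")[:,:,::-1];cv2.imwrite("pics/t10.png",f)
crop("pics/t10.png",120,150,270,250,5,"pics/c15.png")
w=split(f,12)
for a in w: print(a, np.hypot(a[3]-471.3,a[4]-77.1), np.degrees(np.arctan2(a[4]-77.1,a[3]-471.3)))
E
```

```text
pos [443.3 228.1  97.2] jaw 9.7 tilt 0.26 open 30.0 F [ 0.8  0.4 -0.6] t 10.07
turn [-0. -0. -0.] rows>= 1 shift cm (final axes) [ 2.1  2.7 -1.2] (cur axes) [ 2.1  2.7 -1.2]
[144.7 164.8 563.  619.7 231.8] 214.3723036290142 46.17579895490187
[205.6 202.6 529.  513.4  64.7] 43.92777442728113 -16.447840587249644
[217.  213.8 543.  482.4  33.8] 44.74967599949546 -75.5920693394255
[140.3 220.1 486.  467.8 243. ] 165.9295250752272 91.21010876335903
[185.9 223.  574.  458.3 118.7] 43.53412159424221 107.33803571850224
[212.  228.9 572.  441.4  47.5] 42.09893740117728 -135.27230225743563
[196.6 234.1 586.  427.8  89.5] 45.231883960297075 164.04532849851907
```

View pics/c14.png

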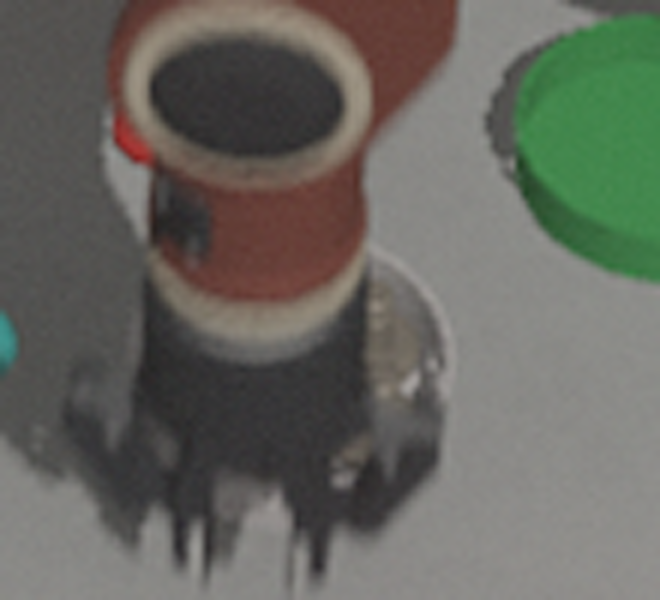

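View pics/c15.png

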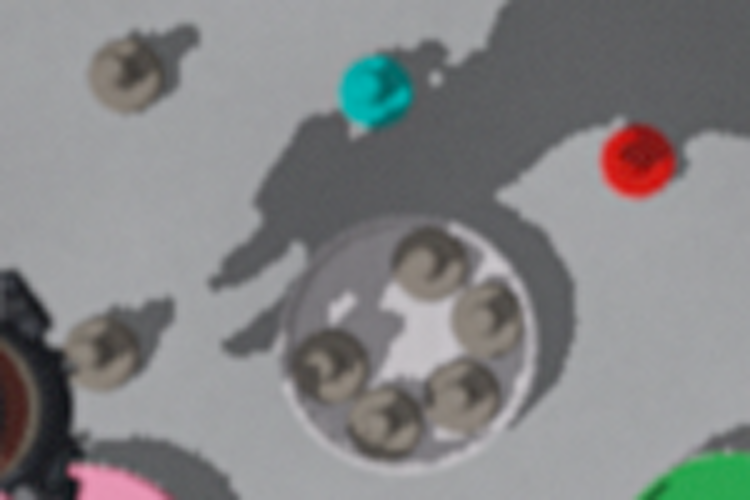

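Emit:
jog_arm --pt "0 0 0 0 2.2 0 3.4" --pt "0.12 0 0 0 0 0 3.4" --pt "0.12 0 0 0 0 0 3.4" --pt "0.12 0 0 0 0 0 3.4" --pt "0.12 0 0 0 0 0 3.4"

```text
t: 10.58
eef_pos: [463.6, 231.2, 95.2]
orientation: [1.436, 1.045, -1.435]
contact_force: [0.5, -0.4, 0.3]
opening: 34.0
```

Emit:
jog_arm --pt "0.12 0 0 0 0 0 3.4" --pt "0.12 0 0 0 0 0 3.4" --pt "0.12 0 0 0 0 0 3.4" --pt "0.12 0 0 0 0 0 3.4" --pt "0 0 0 0 0 0 3.4"

```text
t: 11.0
eef_pos: [463.3, 231.4, 95.0]
orientation: [1.761, 0.726, -1.762]
contact_force: [-0.3, -0.4, 0.0]
opening: 34.0
```

```bash
python3 - <<'E'
from h import *
goto(468,244,24,-45)
E
```

```text
pos [463.3 231.4  95. ] jaw -45.1 tilt 0.04 open 34.0 F [-0.3 -0.4  0. ] t 11.0
turn [-0.0025  0.0006 -0.0004] rows>= 1 shift cm (final axes) [ 7.1  -0.56 -1.23] (cur axes) [ 7.1  -0.57 -1.23]
```

Emit:
jog_arm --pt "0 0 0 1.5 -0.57 -1.23 3.4" --pt "0 0 0 2.5 0 0 3.4" --pt "0 0 0 2.3 0 0 3.4" --pt "0 0 0 1.1 0 0 3.4" --pt "0 0 0 0 0 0 3.4"

```text
t: 11.42
eef_pos: [466.5, 243.2, 19.2]
orientation: [1.755, 0.729, -1.764]
contact_force: [-0.6, -0.2, -0.2]
opening: 34.1
```

```bash
python3 - <<'E'
from h import *
goto(468,244,20,-45)
f=robot.grab_frame("side")[:,:,::-1];cv2.imwrite("pics/s11.png",f)
crop("pics/s11.png",190,250,290,350,6,"pics/c16.png")
E
```

```text
pos [466.5 243.2  19.2] jaw -45.0 tilt 0.29 open 34.1 F [-0.6 -0.2 -0.2] t 11.42
turn [0.0006 0.0047 0.0019] rows>= 1 shift cm (final axes) [-0.08  0.06 -0.16] (cur axes) [-0.08  0.06 -0.16]
```

View pics/c16.png

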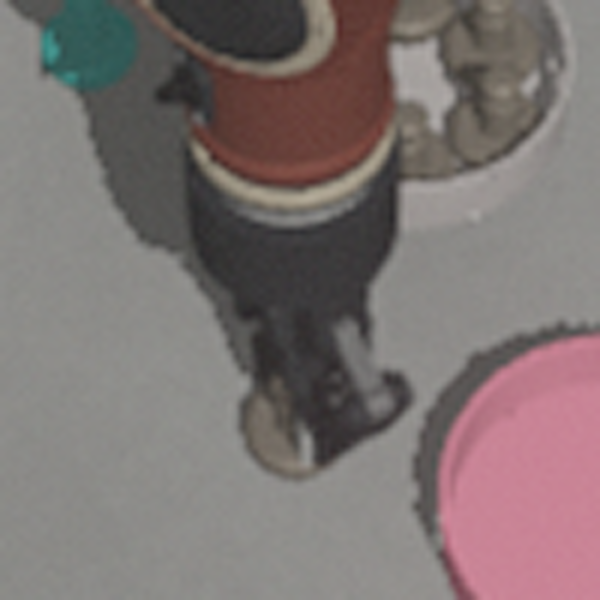

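Emit:
jog_arm --pt "0 0 0 0 0 0 1.5" --pt "0 0 0 0 0 0 1.5" --pt "0 0 0 0 0 0 1.5" --pt "0 0 0 0 0 0 1.5" --squeeze 30

```text
t: 11.8
eef_pos: [468.9, 244.2, 22.4]
orientation: [1.763, 0.728, -1.758]
contact_force: [-1.3, -1.1, 2.7]
opening: 16.8
```

```bash
python3 - <<'E'
from h import *
goto(502.2,108.4,90,-45)
E
```

```text
pos [468.9 244.2  22.4] jaw -45.1 tilt 0.13 open 16.8 F [-1.3 -1.1  2.7] t 11.8
turn [-0.0009 -0.0021 -0.0008] rows>= 1 shift cm (final axes) [-6.76 11.96  7.25] (cur axes) [-6.76 11.97  7.22]
```

Emit:
jog_arm --pt "0 0 0 -2.5 0 0 1.5" --pt "0 0 0 -3.0 0 0 1.5" --pt "0 0 0 -1.3 3.0 1.8 1.5" --pt "0 0 0 0 3.0 1.8 1.5" --pt "0 0 0 0 3.0 1.8 1.5"

```text
t: 12.22
eef_pos: [494.3, 142.1, 90.9]
orientation: [1.762, 0.731, -1.755]
contact_force: [0.8, -0.2, -1.6]
opening: 17.3
```

Emit:
jog_arm --pt "0 0 0 0 2.97 1.82 1.5" --pt "0 0 0 0 0 0 1.5" --pt "0 0 0 0 0 0 1.5" --pt "0 0 0 0 0 0 1.5"

```text
t: 12.55
eef_pos: [501.3, 108.8, 89.4]
orientation: [1.761, 0.729, -1.761]
contact_force: [0.2, 0.4, -0.6]
opening: 16.7
```

```bash
python3 - <<'E'
from h import *
goto(502.2,108.4,24.5,-45)
f=robot.grab_frame("side")[:,:,::-1];cv2.imwrite("pics/s12.png",f)
crop("pics/s12.png",200,190,310,300,6,"pics/c17.png")
f=robot.grab_frame("top")[:,:,::-1];cv2.imwrite("pics/t12.png",f)
crop("pics/t12.png",165,180,240,255,8,"pics/c18.png")
E
```

```text
pos [501.3 108.8  89.4] jaw -45.1 tilt 0.07 open 16.7 F [ 0.2  0.4 -0.6] t 12.55
turn [-0.0012 -0.0005  0.0011] rows>= 1 shift cm (final axes) [ 6.49  0.1  -0.04] (cur axes) [ 6.49  0.1  -0.03]
```

View pics/c17.png

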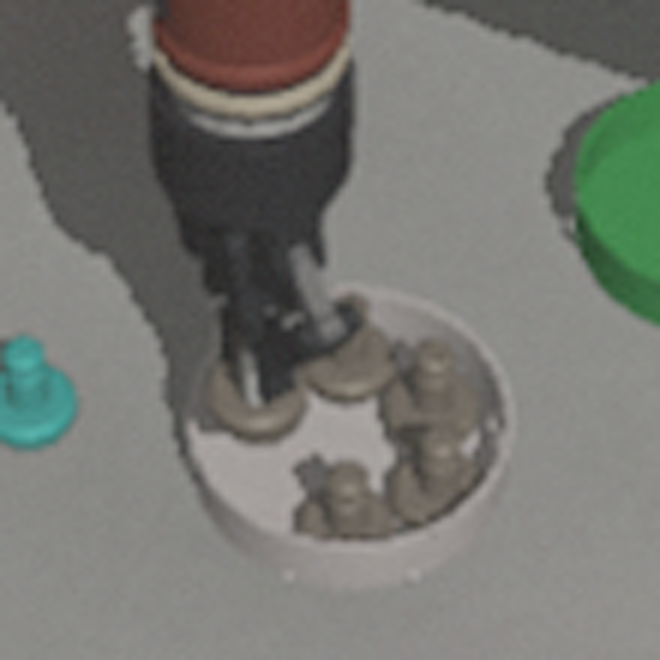

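View pics/c18.png

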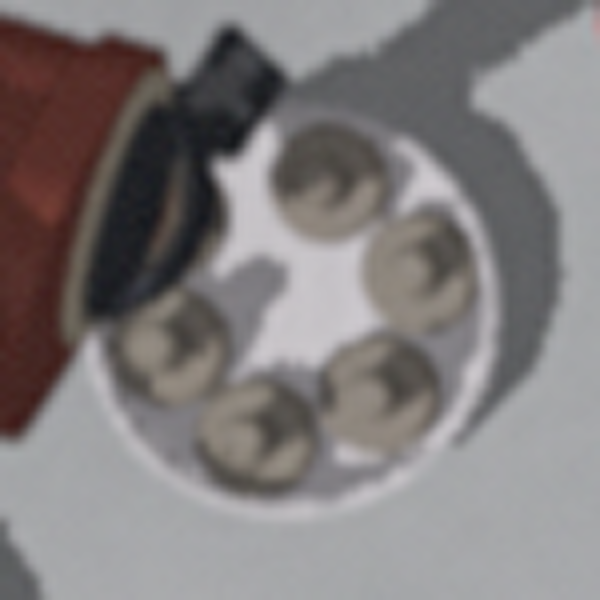

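```bash
python3 - <<'E'
from h import *
for dx,dy in [(0,0),(-.8,-.8)]:
  for z in (73,79):
    c=[];
    for a in np.arange(0,6.28,.05): c.append(proj("side",[501.3+dx+21*np.cos(a),108.8+dy+21*np.sin(a),z]))
    c=(np.array(c)-[200,190]+.5)*6; print(z,c.min(0),c.max(0))
E
```

```text
73 [207.17895447 354.80191422] [310.15490999 437.26774581]
79 [206.87073751 345.70563076] [310.2208267  428.23926322]
73 [209.64851626 353.77303164] [312.58905374 436.1846854 ]
79 [209.34937199 344.67604049] [312.66378535 427.1552547 ]
```

Emit:
jog_arm --pt "0 0 0 2.2 0.1 -0.05 1.5" --pt "0 0 0 2.2 0 0 1.5" --pt "0 0 0 0 0 0 1.5" --pt "0 0 0 0 0 0 1.5"

```text
t: 12.98
eef_pos: [501.3, 109.0, 44.6]
orientation: [1.757, 0.731, -1.762]
contact_force: [-1.3, -0.2, -0.3]
opening: 16.7
```

```bash
python3 - <<'E'
from h import *
goto(502.2,108.4,24.5,-45)
f=robot.grab_frame("side")[:,:,::-1];cv2.imwrite("pics/s13.png",f)
crop("pics/s13.png",200,190,310,300,6,"pics/c19.png")
E
```

```text
pos [501.3 109.   44.6] jaw -44.9 tilt 0.18 open 16.7 F [-1.3 -0.2 -0.3] t 12.98
turn [0.0009 0.0021 0.0022] rows>= 1 shift cm (final axes) [ 2.01  0.11 -0.02] (cur axes) [ 2.01  0.11 -0.02]
```

View pics/c19.png

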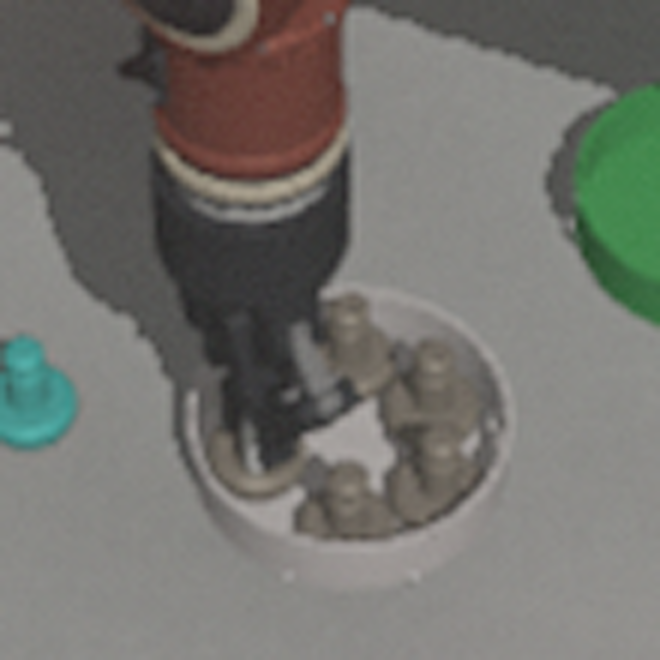

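Emit:
jog_arm --pt "0 0 0 0.5 0.08 0 1.5" --pt "0 0 0 0.5 0 0 1.5" --pt "0 0 0 0.5 0 0 1.5" --pt "0 0 0 0.4 0 0 1.5" --pt "0 0 0 0 0 0 1.5"

```text
t: 13.45
eef_pos: [502.3, 106.8, 25.5]
orientation: [1.759, 0.728, -1.763]
contact_force: [-1.5, -4.2, -3.0]
opening: 17.0
```

```bash
python3 - <<'E'
from h import *
goto(502.2,108.4,24.5,-45)
f=robot.grab_frame("side")[:,:,::-1];cv2.imwrite("pics/s14.png",f)
crop("pics/s14.png",200,190,310,300,6,"pics/c20.png")
E
```

```text
pos [502.3 106.8  25.5] jaw -45.1 tilt 0.12 open 17.0 F [-1.5 -4.2 -3. ] t 13.45
turn [-0.0015  0.002   0.0005] rows>= 1 shift cm (final axes) [ 0.1  -0.12 -0.1 ] (cur axes) [ 0.1  -0.12 -0.1 ]
```

View pics/c20.png

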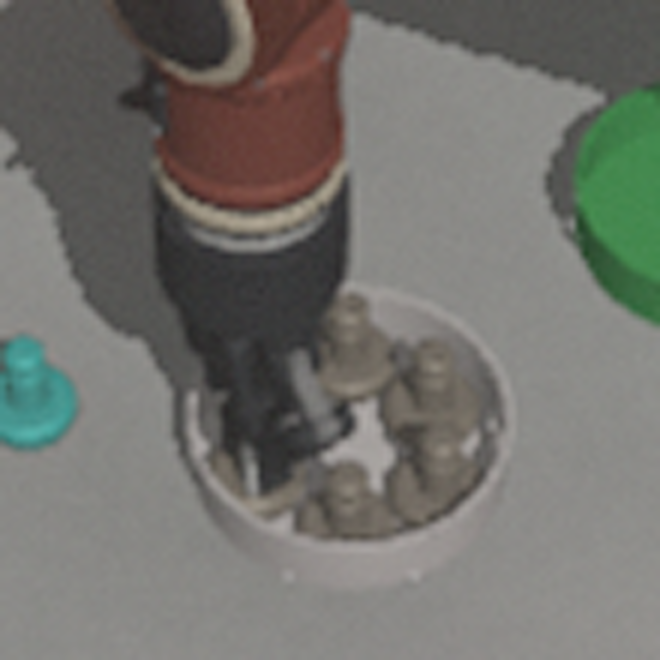

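Emit:
jog_arm --pt "0 0 0 0.1 0 0.05 1.5" --pt "0 0 0 0 0 0 1.5" --pt "0 0 0 0 0 0 2.9" --pt "0 0 0 0 0 0 2.9" --pt "0 0 0 0 0 0 2.9"

```text
t: 13.92
eef_pos: [504.6, 108.5, 25.9]
orientation: [1.764, 0.729, -1.756]
contact_force: [0.6, -0.4, -0.4]
opening: 28.9
```

```bash
python3 - <<'E'
from h import *
goto(620,231.5,90,-45)
E
```

```text
pos [504.6 108.5  25.9] jaw -45.0 tilt 0.23 open 28.9 F [ 0.6 -0.4 -0.4] t 13.92
turn [ 0.0002 -0.0037 -0.0013] rows>= 1 shift cm (final axes) [ -6.41  -0.54 -16.86] (cur axes) [ -6.35  -0.53 -16.88]
```

Emit:
jog_arm --pt "0 0 0 -3.0 0 0 3.2" --pt "0 0 0 -3.0 0 0 3.2" --pt "0 0 0 0 -0.1 -3.4 3.2" --pt "0 0 0 0 -0.1 -3.4 3.2" --pt "0 0 0 0 -0.1 -3.4 3.2"

```text
t: 14.33
eef_pos: [574.8, 183.5, 87.0]
orientation: [1.765, 0.729, -1.757]
contact_force: [0.7, 0.3, 0.6]
opening: 31.9
```

Emit:
jog_arm --pt "0 0 0 0 -0.1 -3.4 3.2" --pt "0 0 0 0 -0.1 -3.3 3.2" --pt "0 0 0 0 0 0 3.2" --pt "0 0 0 0 0 0 3.2"

```text
t: 14.67
eef_pos: [619.7, 233.2, 85.0]
orientation: [1.76, 0.733, -1.756]
contact_force: [-0.2, -0.3, -0.8]
opening: 32.3
```

```bash
python3 - <<'E'
from h import *
np.set_printoptions(precision=1,suppress=True)
goto(619.9,231.7,20)
f=robot.grab_frame("top")[:,:,::-1];cv2.imwrite("pics/t15.png",f)
crop("pics/t15.png",120,150,270,250,5,"pics/c21.png")
w=split(f,12)
for a in w: print(a, np.hypot(a[3]-471.3,a[4]-77.1), np.degrees(np.arctan2(a[4]-77.1,a[3]-471.3)))
print(tinfit(f))
f=robot.grab_frame("side")[:,:,::-1];cv2.imwrite("pics/s15.png",f)
crop("pics/s15.png",140,210,300,330,5,"pics/c22.png")
E
```

```text
pos [619.7 233.2  85. ] jaw -44.8 tilt 0.14 open 32.3 F [-0.2 -0.3 -0.8] t 14.67
turn [-0. -0.  0.] rows>= 1 shift cm (final axes) [6.5 0.1 0.1] (cur axes) [6.5 0.1 0.1]
[144.8 165.  531.  619.2 231.6] 213.86779888816312 46.24926009731427
[205.6 202.5 562.  513.7  64.8] 44.157584197490976 -16.235466841249014
[189.9 207.  656.  502.  107.7] 43.378713908219304 44.91994682408074
[217.  213.7 554.  482.6  33.8] 44.73083226462539 -75.43288501132582
[185.8 222.8 606.  458.8 118.8] 43.57597814193193 106.65228883969246
[212.  229.  568.  441.2  47.5] 42.15780407519698 -135.49368351892846
[196.6 234.1 588.  427.9  89.6] 45.11202131829103 163.94738118903427
(np.float64(201.21940772916207), np.float64(218.01287287117805), np.float64(26.0432707022816), 110, np.float64(0.42887636998408224))
```

View pics/c21.png

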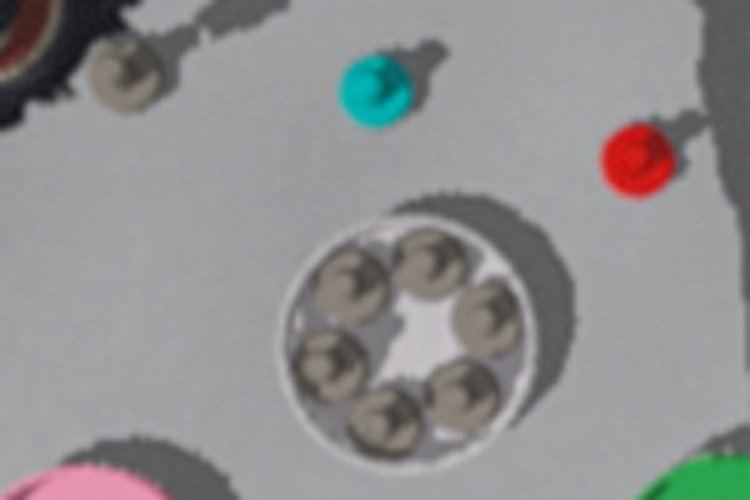

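View pics/c22.png

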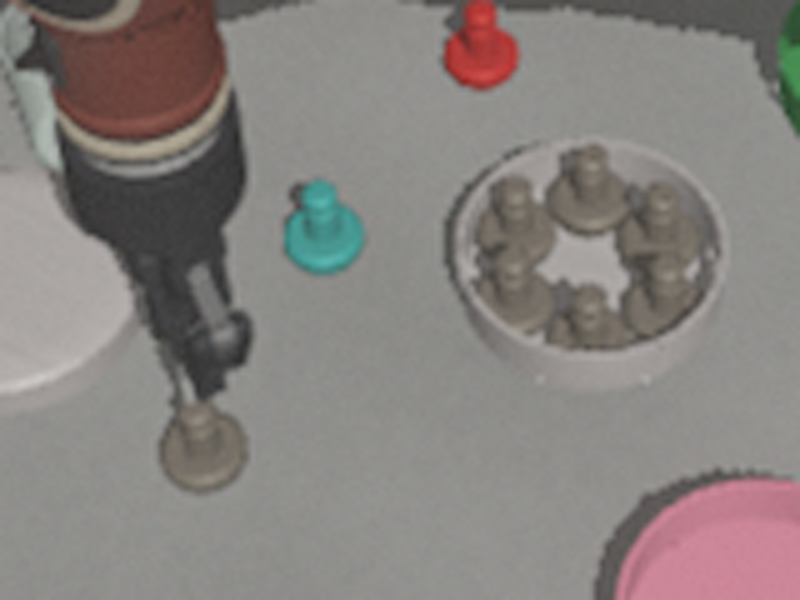

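Emit:
jog_arm --pt "0 0 0 2.2 0.1 0.1 3.2" --pt "0 0 0 2.2 0 0 3.2" --pt "0 0 0 2.0 0 0 3.2" --pt "0 0 0 0 0 0 3.2" --pt "0 0 0 0 0 0 1.5"

```text
t: 15.18
eef_pos: [617.9, 227.2, 20.9]
orientation: [1.76, 0.727, -1.764]
contact_force: [0.5, 0.5, 0.3]
opening: 21.3
```

Emit:
jog_arm --pt "0 0 0 0 0 0 1.5" --pt "0 0 0 0 0 0 1.5" --pt "0 0 0 0 0 0 1.5" --pt "0 0 0 0 0 0 1.5"

```text
t: 15.52
eef_pos: [619.4, 228.6, 22.4]
orientation: [1.762, 0.728, -1.759]
contact_force: [-0.2, 1.0, -0.1]
opening: 16.9
```

```bash
python3 - <<'E'
from h import *
from scipy.optimize import minimize
w=split(cv2.imread("pics/t15.png"),12);q=w[np.hypot(w[:,3]-471.3,w[:,4]-77.1)<60][:,3:]
r=minimize(lambda p:-np.hypot(*(q-p).T).min(),[471,77],method="Nelder-Mead");print(r.x,-r.fun,np.hypot(*(q-r.x).T).round(1))
d=np.hypot(*(q[:,None]-q[None]).transpose(2,0,1));print(np.sort(d[np.triu_indices(6,1)])[:6].round(1))
goto(*r.x,90)
E
```

```text
[472.59572393  76.65899777] 42.79021765440923 [42.8 42.8 44.  44.4 42.8 46.5]
[42.5 43.5 43.9 44.1 44.5 44.6]
pos [619.4 228.6  22.4] jaw -45.1 tilt 0.09 open 16.9 F [-0.2  1.  -0.1] t 15.52
turn [ 0.     -0.0015 -0.0007] rows>= 1 shift cm (final axes) [-6.76  0.38 21.12] (cur axes) [-6.79  0.39 21.11]
```

Emit:
jog_arm --pt "0 0 0 -2.5 0 0 1.5" --pt "0 0 0 -3.0 0 0 1.5" --pt "0 0 0 -1.3 0 3.5 1.5" --pt "0 0 0 0 0.1 3.6 1.5" --pt "0 0 0 0 0.1 3.6 1.5"

```text
t: 15.93
eef_pos: [544.8, 151.1, 91.0]
orientation: [1.763, 0.728, -1.756]
contact_force: [-0.8, -0.3, -0.5]
opening: 16.8
```

Emit:
jog_arm --pt "0 0 0 0 0.1 3.6 1.5" --pt "0 0 0 0 0.1 3.5 1.5" --pt "0 0 0 0 0 3.4 1.5" --pt "0 0 0 0 0 0 1.5" --pt "0 0 0 0 0 0 1.5"

```text
t: 16.35
eef_pos: [470.7, 74.3, 90.2]
orientation: [1.764, 0.725, -1.763]
contact_force: [0.6, 1.4, -1.0]
opening: 17.0
```

Emit:
jog_arm --pt "0 0 0 0 0 0 1.5" --pt "0 0 0 0 0 0 1.5"

```text
t: 16.52
eef_pos: [473.2, 77.1, 89.6]
orientation: [1.761, 0.729, -1.757]
contact_force: [-0.4, -0.3, -0.8]
opening: 17.0
```

```bash
python3 - <<'E'
from h import *
goto(471.1,75.2,24.5,-45)
f=robot.grab_frame("side")[:,:,::-1];cv2.imwrite("pics/s16.png",f)
crop("pics/s16.png",200,190,310,290,6,"pics/c23.png")
f=robot.grab_frame("top")[:,:,::-1];cv2.imwrite("pics/t16.png",f)
crop("pics/t16.png",165,180,240,255,8,"pics/c24.png")
p=robot.observe()["eef_pos"]
for z in (73,79):
    c=[]
    for a in np.arange(0,6.28,.05): c.append(proj("side",[p[0]+21*np.cos(a),p[1]+21*np.sin(a),z]))
    c=(np.array(c)-[200,190]+.5)*6; print(z,c.min(0),c.max(0))
E
```

```text
pos [473.2  77.1  89.6] jaw -44.9 tilt 0.13 open 17.0 F [-0.4 -0.3 -0.8] t 16.52
turn [ 0.0009 -0.002  -0.001 ] rows>= 1 shift cm (final axes) [ 6.51 -0.01  0.28] (cur axes) [ 6.51 -0.02  0.29]
73 [296.52945348 312.73249005] [398.11401507 392.99977969]
79 [296.54567497 303.60903516] [398.49438019 383.93452185]
```

View pics/c23.png

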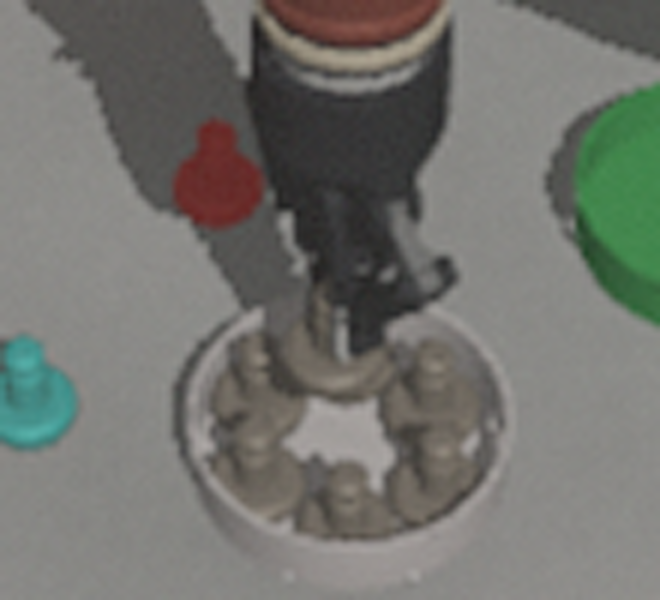

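View pics/c24.png

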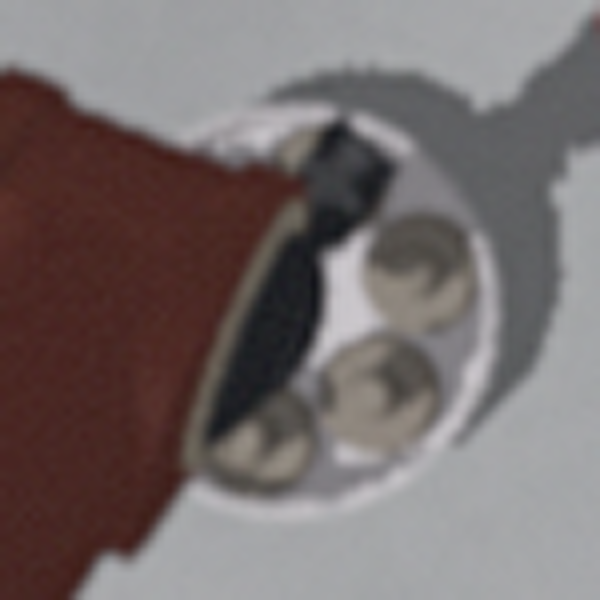

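```bash
python3 - <<'E'
from h import *
p=robot.observe()["eef_pos"]
f=cv2.imread("pics/s16.png");s=12;u0,v0=235,225
c=cv2.resize(f[v0:v0+45,u0:u0+50],None,fx=s,fy=s,interpolation=cv2.INTER_CUBIC)
c=cv2.convertScaleAbs(c,alpha=1.6)
for off,col in [((0,0),(0,255,0)),((1.5,1.5),(0,0,255))]:
    P_=np.array([proj("side",[p[0]+off[0]+21*np.cos(a),p[1]+off[1]+21*np.sin(a),73.2]) for a in np.arange(0,6.3,.05)])
    cv2.polylines(c,[np.round((P_-[u0,v0]+.5)*s).astype(int)],True,col,1)
cv2.imwrite("pics/c25.png",c)
E
```

```text
(no output)
```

View pics/c25.png

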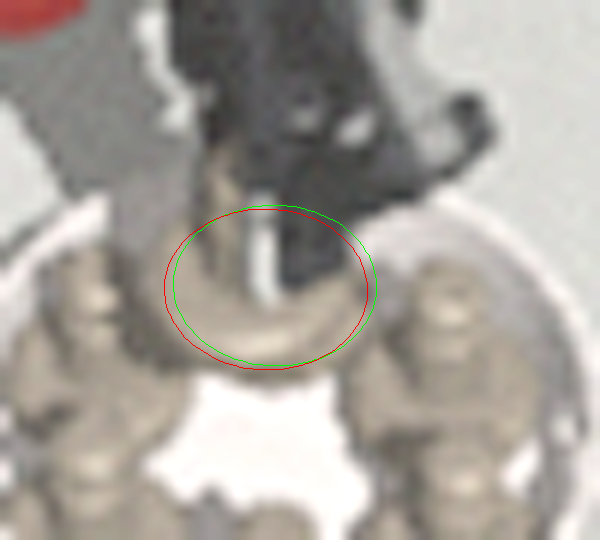

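Emit:
jog_arm --pt "0 0 0 2.2 0 0.28 1.5" --pt "0 0 0 2.0 0 0 1.5" --pt "0 0 0 0 0 0 1.5" --pt "0 0 0 0 0 0 1.5" --pt "0 0 0 0 0 0 1.5"

```text
t: 17.03
eef_pos: [470.5, 74.1, 47.8]
orientation: [1.761, 0.728, -1.759]
contact_force: [-0.6, -1.1, -0.1]
opening: 16.9
```

```bash
python3 - <<'E'
from h import *
goto(471.1,75.2,24.5)
f=robot.grab_frame("side")[:,:,::-1];cv2.imwrite("pics/s17.png",f)
p=robot.observe()["eef_pos"]
s=10;u0,v0=228,225
c=cv2.resize(f[v0:v0+60,u0:u0+65],None,fx=s,fy=s,interpolation=cv2.INTER_CUBIC)
c=cv2.convertScaleAbs(c,alpha=1.6)
cv2.imwrite("pics/c26.png",c)
E
```

```text
pos [470.5  74.1  47.8] jaw -45.0 tilt 0.06 open 16.9 F [-0.6 -1.1 -0.1] t 17.03
turn [ 0.     -0.0007 -0.0009] rows>= 1 shift cm (final axes) [ 2.33 -0.03 -0.12] (cur axes) [ 2.33 -0.03 -0.12]
```

View pics/c26.png

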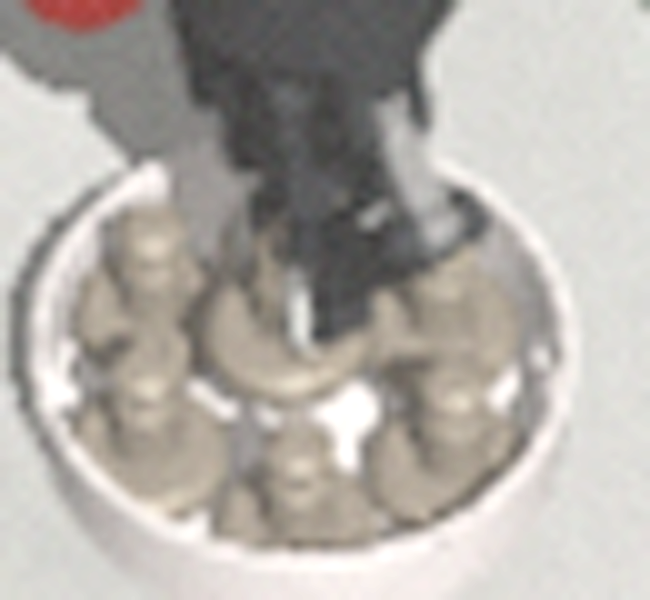

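Emit:
jog_arm --pt "0 0 0 0.4 -0.03 -0.1 1.5" --pt "0 0 0 0.4 0 0 1.5" --pt "0 0 0 0.4 0 0 1.5" --pt "0 0 0 0 0 0 1.5" --pt "0 0 0 0 0 0 1.5"

```text
t: 17.5
eef_pos: [469.9, 74.8, 35.1]
orientation: [1.76, 0.728, -1.762]
contact_force: [0.3, -0.9, -0.6]
opening: 16.6
```

```bash
python3 - <<'E'
from h import *
goto(471.1,75.2,24.5)
E
```

```text
pos [469.9  74.8  35.1] jaw -45.1 tilt 0.04 open 16.6 F [ 0.3 -0.9 -0.6] t 17.5
turn [0.     0.0005 0.0004] rows>= 1 shift cm (final axes) [ 1.06  0.05 -0.11] (cur axes) [ 1.06  0.06 -0.12]
```

Emit:
jog_arm --pt "0 0 0 0.3 0.04 -0.08 1.5" --pt "0 0 0 0.3 0 0 1.5" --pt "0 0 0 0 0 0 1.5" --pt "0 0 0 0 0 0 1.5"

```text
t: 17.83
eef_pos: [470.5, 74.3, 29.2]
orientation: [1.76, 0.727, -1.762]
contact_force: [-1.3, -1.8, 1.0]
opening: 17.1
```

```bash
python3 - <<'E'
from h import *
goto(471.1,75.2,24.5)
E
```

```text
pos [470.5  74.3  29.2] jaw -45.1 tilt 0.07 open 17.1 F [-1.3 -1.8  1. ] t 17.83
turn [-0.      0.0012 -0.0001] rows>= 1 shift cm (final axes) [ 0.47 -0.02 -0.1 ] (cur axes) [ 0.47 -0.02 -0.11]
```

Emit:
jog_arm --pt "0 0 0 0.2 0 0 1.5" --pt "0 0 0 0.2 0 0 1.5" --pt "0 0 0 0.1 0 0 1.5" --pt "0 0 0 0 0 0 1.5" --pt "0 0 0 0 0 0 1.5"

```text
t: 18.25
eef_pos: [469.6, 74.4, 23.9]
orientation: [1.758, 0.728, -1.764]
contact_force: [-2.9, -4.4, 1.2]
opening: 17.0
```

```bash
python3 - <<'E'
from h import *
goto(471.1,75.2,24.5)
f=robot.grab_frame("side")[:,:,::-1];cv2.imwrite("pics/s18.png",f)
s=10;u0,v0=228,225
c=cv2.resize(f[v0:v0+60,u0:u0+65],None,fx=s,fy=s,interpolation=cv2.INTER_CUBIC)
cv2.imwrite("pics/c27.png",cv2.convertScaleAbs(c,alpha=1.6))
E
```

```text
pos [469.6  74.4  23.9] jaw -45.1 tilt 0.17 open 17.0 F [-2.9 -4.4  1.2] t 18.25
turn [0.     0.0027 0.0013] rows>= 1 shift cm (final axes) [-0.06  0.05 -0.17] (cur axes) [-0.06  0.05 -0.17]
```

View pics/c27.png

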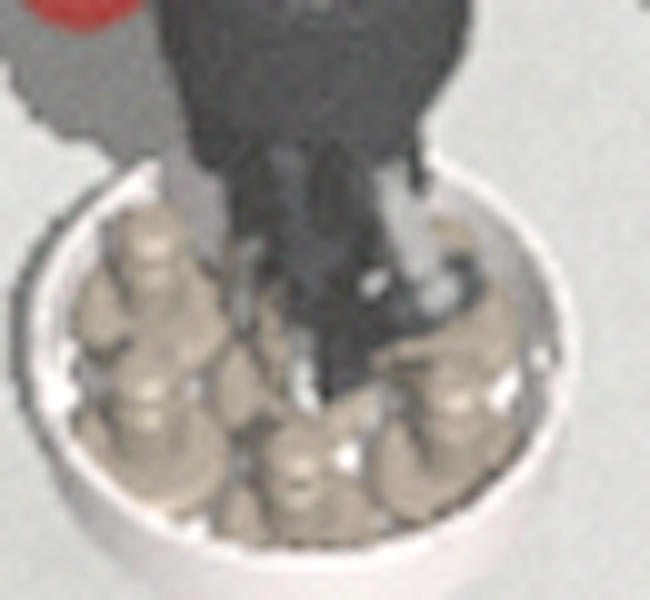

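Emit:
jog_arm --pt "0 0 0 0 0 0.07 1.5" --pt "0 0 0 0 0 0 3.0" --pt "0 0 0 0 0 0 3.0" --pt "0 0 0 0 0 0 3.0" --pt "0 0 0 -2.0 0 0 3.0"

```text
t: 18.72
eef_pos: [469.8, 75.5, 42.6]
orientation: [1.757, 0.731, -1.764]
contact_force: [-0.0, 0.3, -0.3]
opening: 30.0
```

Emit:
jog_arm --pt "0 0 0 -3.0 0 0 3.0" --pt "0 0 0 -3.0 0 0 3.0" --pt "0 0 0 -2.0 -1.5 -3.0 3.0" --pt "0 0 0 0 -2.0 -3.5 3.0" --pt "0 0 0 0 -2.0 -3.5 3.0"

```text
t: 19.13
eef_pos: [504.6, 186.2, 126.8]
orientation: [1.768, 0.728, -1.756]
contact_force: [2.1, -0.2, -0.6]
opening: 29.8
```

Emit:
jog_arm --pt "0 0 0 0 -2.0 -3.5 3.0" --pt "0 0 0 0 -2.0 -3.5 3.0" --pt "0 0 0 0 0 0 3.0" --pt "0 0 0 0 0 0 3.0"

```text
t: 19.47
eef_pos: [523.6, 266.7, 123.8]
orientation: [1.757, 0.736, -1.755]
contact_force: [-0.1, -0.8, -0.4]
opening: 30.2
```

```bash
python3 - <<'E'
from h import *
np.set_printoptions(precision=1,suppress=True)
goto(471.1,75.2,24.5)
f=robot.grab_frame("top")[:,:,::-1];cv2.imwrite("pics/t19.png",f)
crop("pics/t19.png",165,180,240,255,8,"pics/c28.png")
w=split(f,12)
for a in w: print(a, np.hypot(a[3]-471.3,a[4]-77.1), np.degrees(np.arctan2(a[4]-77.1,a[3]-471.3)))
f=robot.grab_frame("side")[:,:,::-1];cv2.imwrite("pics/s19.png",f)
crop("pics/s19.png",210,220,310,300,8,"pics/c29.png")
E
```

```text
pos [523.6 266.7 123.8] jaw -44.6 tilt 0.12 open 30.2 F [-0.1 -0.8 -0.4] t 19.47
turn [-0. -0.  0.] rows>= 1 shift cm (final axes) [ 9.9  9.7 17.3] (cur axes) [ 9.9  9.7 17.3]
[205.6 202.7 596.  513.1  64.8] 43.545983068533964 -16.436939366143918
[189.8 207.3 686.  501.1 108. ] 42.921902326818966 46.118306088299555
[216.9 213.7 593.  482.6  34. ] 44.523261680362275 -75.26005974982607
[200.8 217.7 633.  472.2  78.1] 1.3356930106642262 48.14884863194723
[185.9 222.9 631.  458.7 118.7] 43.422169501719615 106.80560136496617
[211.9 228.9 595.  441.5  47.8] 41.78580504011302 -135.4321492818945
[196.6 234.1 583.  427.8  89.6] 45.23303346576044 163.97167471961143
```

View pics/c28.png

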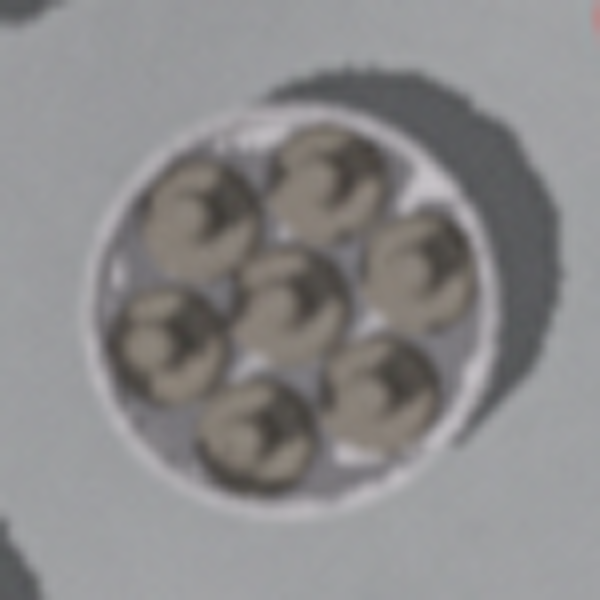

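View pics/c29.png

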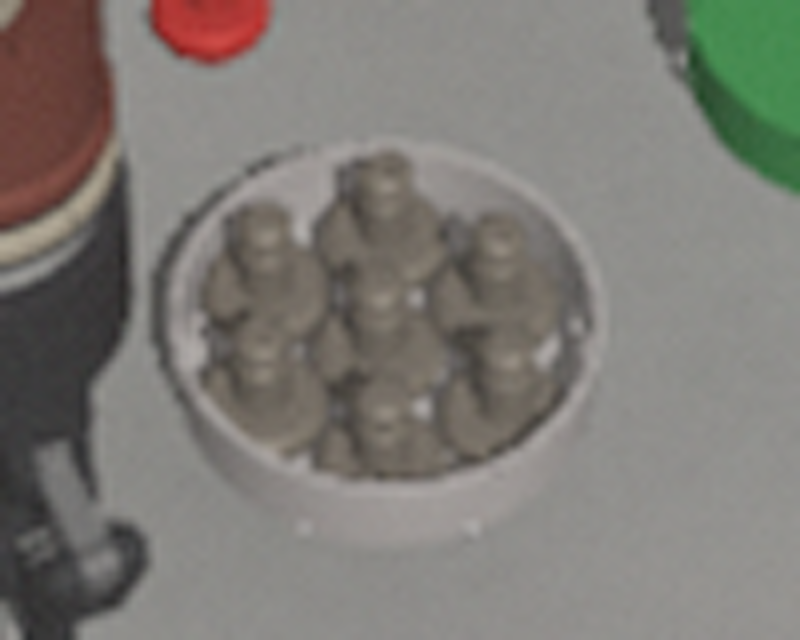

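View pics/t19.png

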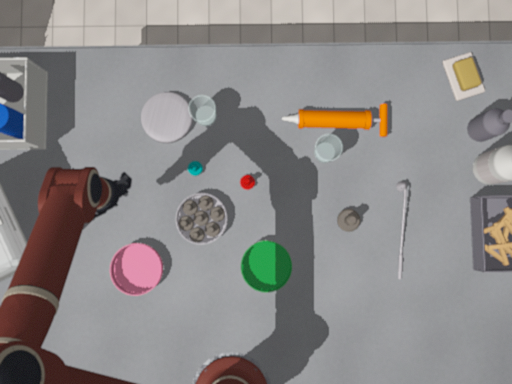

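```bash
python3 - <<'E'
from h import *
np.set_printoptions(precision=1,suppress=True)
foot=dict(A=(513.1,64.8),B=(482.6,34),C=(441.5,47.8),D=(427.8,89.6),E=(458.7,118.7),w7=(501.1,108),mid=(472.2,78.1))
f=cv2.imread("pics/s19.png");u0,v0=225,230;s=9
c=cv2.convertScaleAbs(cv2.resize(f[v0:v0+65,u0:u0+75],None,fx=s,fy=s,interpolation=cv2.INTER_CUBIC),alpha=1.6)
g=cv2.imread("pics/t19.png");a0,b0=174,192
d=cv2.convertScaleAbs(cv2.resize(g[b0:b0+54,a0:a0+54],None,fx=11,fy=11,interpolation=cv2.INTER_CUBIC),alpha=1.5)
for k,(x,y) in foot.items():
    P_=np.array([proj("side",[x+1.5+9*np.cos(a),y-1+9*np.sin(a),50]) for a in np.arange(0,6.3,.1)])
    cv2.polylines(c,[np.round((P_-[u0,v0]+.5)*s).astype(int)],True,(0,255,0),1)
    P_=np.array([proj("top",[x+9*np.cos(a),y+9*np.sin(a),50]) for a in np.arange(0,6.3,.1)])
    cv2.polylines(d,[np.round((P_-[a0,b0]+.5)*11).astype(int)],True,(0,255,0),1)
    P_=np.array([proj("top",[x+21*np.cos(a),y+21*np.sin(a),12]) for a in np.arange(0,6.3,.1)])
    cv2.polylines(d,[np.round((P_-[a0,b0]+.5)*11).astype(int)],True,(255,0,0),1)
cv2.imwrite("pics/c30.png",c);cv2.imwrite("pics/c31.png",d)
E
```

```text
(no output)
```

View pics/c30.png

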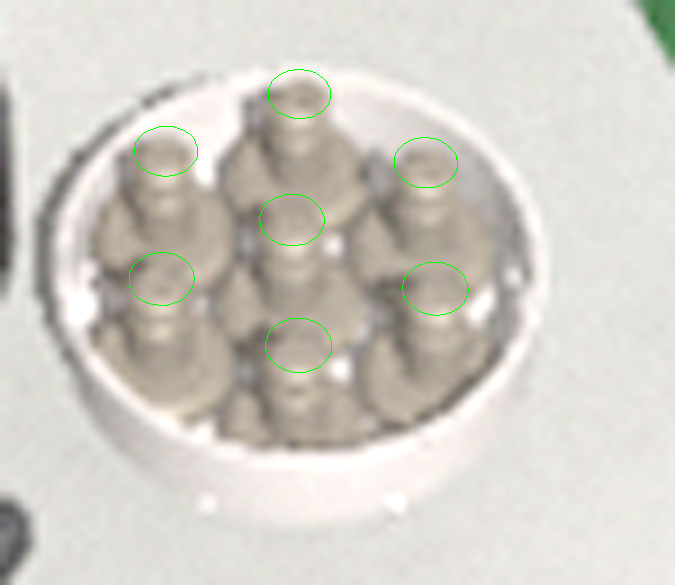

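View pics/c31.png

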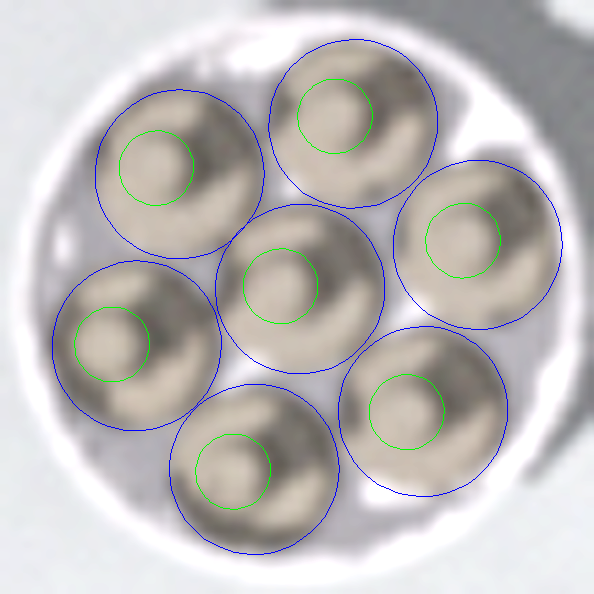

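```bash
python3 - <<'E'
from h import *
a=cv2.imread("pics/top0.png").astype(int);b=cv2.imread("pics/t19.png").astype(int)
def cen(f,box,cond):
    u0,v0,u1,v1=box;s=f[v0:v1,u0:u1];m=cond(s);ys,xs=np.nonzero(m);return xs.mean()+u0,ys.mean()+v0
org=lambda s:(s[:,:,2]-s[:,:,0]>80)
brn=lambda s:(s[:,:,2]-s[:,:,0])/s.sum(2)>.02
for n,bx,c in [("inflator",(280,95,395,140),org),("big",(335,205,365,235),brn)]: print(n,cen(a,bx,c),cen(b,bx,c))
print(robot.observe()["contact_force"].round(1)); print(robot.finish_job())
E
```

```text
inflator (np.float64(342.632131147541), np.float64(119.14491803278689)) (np.float64(342.5883507853403), np.float64(119.13612565445027))
big (np.float64(348.285), np.float64(219.7825)) (np.float64(348.23037974683547), np.float64(219.7113924050633))
[-0.2 -0.3 -0.3]
the job is handed in; nothing more can be done
None
```

All seven small weights are in the tin, and I handed the job in at about 19.6 s of the 72 s allowed. `finish_job()` reports no verdict, so what follows is from my own checks.

**What I did:** I moved four of the five weights already inside along the wall to roughly 60° spacing; the fifth stayed put. I then set one loose brown weight in the gap and the other in the middle, opened the gripper and backed away.

**Last checks:**
- **Position:** in the final top view one weight is in the middle, 1.3 mm off the tin's axis. The other six stand around it at 41.8 to 45.2 mm, against the 48 mm limit.
- **Height and tilt:** in both views all seven stem tops match where upright weights on the floor should appear. No weight looks tilted or raised.
- **Bystanders:** the inflator and the large weight moved less than 0.1 px in the top view. I checked the lid, tumblers and snuffer only by eye, and they look unmoved.
- **Contact:** the gripper is open and clear, with contact force near zero.

**Disagreements:** the two cameras differed by up to about 2 mm in places, which is within the stated calibration. The gap weight's outline measured slightly larger than the others in the colour mask, but its foot and stem tested upright and seated. While I lowered the last two weights, the side force reached about 5 N from touching the wall or a neighbour, and it cleared on release.

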